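Refit the gate opener's gear case

TASK

Service the gate opener's gear case that stands open on the ledge: lift every stripped, toothless wheel off its shaft and lay it in the steel parts tray, and fit every new toothed gear lying on the ledge onto a shaft, turned so that its teeth mesh with the drive gear in the middle and it goes fully home on the floor of the case. When all that is done, gently lower the hinged cover until it is shut. Leave the other things on the ledge where they are.

Things in the scene. Friction and masses are not known exactly. Their poses are not given: they have to be found in the camera images.
- gearcase: open aluminium case, 210 mm (its own x) by 240 mm (y) by 70 mm high, walls and floor 5 mm; fixed. Origin: centre of its underside; its x axis points to the side that carries the cover's hinge (the robot's left). Inside are the drive gear, with its axis at (15, 0) mm in this frame, and three shafts around it.
- shaft0 (a point): foot of shaft 0, on the inner floor of the gear case, at (-50, 0) mm (x, y) in the case's frame and 65 mm from the drive gear's axis. The shaft is a fixed upright stub, 16 mm across and 22 mm high, its top 5 mm tapered. A gear is home when its underside rests on the floor here.
- shaft1 (a point): foot of shaft 1, on the inner floor of the gear case, at (15, -65) mm (x, y) in the case's frame and 65 mm from the drive gear's axis. The shaft is a fixed upright stub, 16 mm across and 22 mm high, its top 5 mm tapered. A gear is home when its underside rests on the floor here.
- shaft2 (a point): foot of shaft 2, on the inner floor of the gear case, at (15, 65) mm (x, y) in the case's frame and 65 mm from the drive gear's axis. The shaft is a fixed upright stub, 16 mm across and 22 mm high, its top 5 mm tapered. A gear is home when its underside rests on the floor here.
- drive (a joint): angle (rad, counter-clockwise from above) of the dark steel drive gear lying on the case's floor: 12 mm thick, root radius 26 mm, 8 teeth every 45 degrees, 10 mm wide, out to radius 36 mm. At 0 a tooth points along the case's x. It turns stiffly (0.04 N m) and stays where it is left.
- drive_axis (a point): drive gear's vertical axis at the case's floor, (15, 0) mm in the case's frame; a brass hub 24 mm wide, 18 mm high there. Drive teeth reach 7 mm in between a fitted gear's teeth, free by about 2 mm (4 degrees of turn) either way: a tooth of one must face a gap of the other, else the gear stops on top of the drive teeth, 12 mm short of home.
- cover (a joint): angle (rad) of the hinged grey cover: 0 shut on the case's rim, about 1.5 upright. It starts open at 1.5 to 1.75. A 210 x 240 x 6 mm plate of 0.3 kg on a stiff hinge (0.46 N m) that stays wherever it is left. It cannot shut over a gear that is not home.
- cover_hinge (a point): middle of the cover's hinge line, at (105, 0, 70) mm in the case's frame; the hinge line runs along the case's y axis; the shut cover's plate spans 0 to 6 mm above it and reaches 210 mm from it to the far side of the case.
- cover_handle (a point): tip of a black knob 35 mm out from the cover's outer face, 180 mm from the hinge line, midway along the cover
- gear1: new toothed gear, grey nylon, lying flat, grip bar up; may be absent. Origin: centre of its underside, z up. Disc 24 mm thick, root radius 26 mm, 8 square teeth every 45 degrees, 10 mm wide, out to radius 36 mm; one points along its own x. On top a grip bar, 44 mm long (its own x), 26 mm wide (y), 32 mm high; 56 mm high in all. A blind bore in its underside, 21 mm across, 24 mm deep, goes over a shaft. 0.09 to 0.17 kg.
- gear2: new toothed gear, grey nylon, lying flat, grip bar up; may be absent. Origin: centre of its underside, z up. Disc 24 mm thick, root radius 26 mm, 8 square teeth every 45 degrees, 10 mm wide, out to radius 36 mm; one points along its own x. On top a grip bar, 44 mm long (its own x), 26 mm wide (y), 32 mm high; 56 mm high in all. A blind bore in its underside, 21 mm across, 24 mm deep, goes over a shaft. 0.09 to 0.17 kg.
- gear3: new toothed gear, grey nylon, lying flat, grip bar up; may be absent. Origin: centre of its underside, z up. Disc 24 mm thick, root radius 26 mm, 8 square teeth every 45 degrees, 10 mm wide, out to radius 36 mm; one points along its own x. On top a grip bar, 44 mm long (its own x), 26 mm wide (y), 32 mm high; 56 mm high in all. A blind bore in its underside, 21 mm across, 24 mm deep, goes over a shaft. 0.09 to 0.17 kg.
- worn1: stripped wheel, grey nylon, on a shaft in the case at the start; may be absent. Like a new gear but with no teeth: a smooth disc of radius 26 mm, 24 mm thick. Origin: centre of its underside, z up. On top a grip bar, 44 mm long (its own x), 26 mm wide (y), 32 mm high; 56 mm high in all. Same bore; it lifts straight off. 0.09 kg.
- worn2: stripped wheel, grey nylon, on a shaft in the case at the start; may be absent. Like a new gear but with no teeth: a smooth disc of radius 26 mm, 24 mm thick. Origin: centre of its underside, z up. On top a grip bar, 44 mm long (its own x), 26 mm wide (y), 32 mm high; 56 mm high in all. Same bore; it lifts straight off. 0.09 kg.
- worn3: stripped wheel, grey nylon, on a shaft in the case at the start; may be absent. Like a new gear but with no teeth: a smooth disc of radius 26 mm, 24 mm thick. Origin: centre of its underside, z up. On top a grip bar, 44 mm long (its own x), 26 mm wide (y), 32 mm high; 56 mm high in all. Same bore; it lifts straight off. 0.09 kg.
- tray: open steel parts tray, 200 mm (its own x) by 120 mm (y), 30 mm high, walls and floor 4 mm; fixed. Origin: centre of its underside. Three wheels fit side by side along its x.
- mug: bystander: brown mug, 80 mm across, 95 mm high; origin under its centre
- torch: bystander: green plastic torch lying down, 155 mm long; origin under its middle
- padlock: bystander: steel padlock lying flat, body 50 x 60 mm with a shackle; origin under the body's middle
- keys: bystander: two aluminium keys on a split ring; origin under the ring
- screwdriver: bystander: screwdriver lying on the ledge
- greasejar: bystander: closed jar, 72 mm across, 85 mm high; origin under its centre
There are look-alikes about, which are no part of the job. Leave any turquoise look-alike of the worn1 alone.

How it is judged:
By the outcome, as a careful person would: the job done as asked, in the order asked, and still so for the second after the job is handed in, with the robot touching nothing.
Of worn1, worn2, worn3 only 2 to 3 are there at a start; the rules pass over those that are not, and their reading is None.
Of gear1, gear2, gear3 only 2 to 3 are there at a start; the rules pass over those that are not, and their reading is None.
At some moment in a run one of gear1, gear2, gear3 may be knocked a few centimetres aside while the robot is not near it.
It also fails if it takes over 210 s, if anything falls off the work surface, if the arm or the gripper's body presses on something with over 40 N, if the wrist force passes 120 N, or if a joint passes its speed limit or range.

ROBOT

A 7-joint arm with a two-finger parallel gripper is mounted at the origin on the work surface. World frame = base frame: x ahead of the robot, y to its left, z up, the work surface at z = 0. Lengths are in mm, angles in rad, forces in N, time in s.
With the tool pointing down it reaches from about 400 to 875 mm from the base axis. Payload 4.4 kg.
Tool frame: the origin (TCP) lies at the very end of the fingers, on their centre line; the grasp point (between the pads) lies 19 mm behind it; z points along the fingers, y is the line along which they close (so a half turn about z gives the same grasp; the last joint's range is limited). The gripper opens to 85 mm and grips with 20 to 120 N. Pads are 22 mm wide; open, the fingers measure 114 mm over their backs; the gripper's body (76 mm by 85 mm) begins 54 mm behind the grasp point. The pads swing forward as they close: fully open they stand 13 mm farther back than shut.
Start: joints at [1.249, 0.628, 0.038, 1.517, -0.027, 0.996, -0.02], TCP at [164.49, -628.857, 231.313] pointing down, gripper open.
Joint ranges: [-3.06, 3.06], [-0.37, 2.12], [-1.25, 1.32], [0.18, 2.47], [-1.1, 4.24], [0.23, 1.98], [-2.94, 2.94]. Speed limits (rad/s): [2.57, 2.57, 3.14, 3.14, 3.14, 3.14, 3.14].

INTERFACE

Orientations are given as [roll, pitch, yaw] about the fixed x, y, z axes, in that order (R = Rz(yaw) Ry(pitch) Rx(roll)).
In Python, from cell import ctrl gives the robot as it stands.
- The arm moves only by the tool step_arm, never from a script. Its argument "series" is a list that holds one entry, the list of rows, each a list of 7 numbers: the turn, a rotation vector about the tool's x, y, z as a fraction of full scale, then the shift along the tool's x, y, z as a fraction of full scale, then the closure, from 0 (fully open) to 1 (shut). In form: [[[ax, ay, az, tx, ty, tz, gripper], ...]]. A call has 1 to 12 rows; each row shifts and turns the commanded pose from where the row before left it, along the tool's axes as they then stand; what a row does not reach is not made up. Full scale, the value 1, is 150 mm for a shift and 45 degrees for a turn. A row lasts 1/10 s, in which the tool goes at most 50 mm and 8.59 degrees, less where a joint would pass 70% of its speed; a pose out of reach is approached as far as the arm can. A call with a number of a shift or a turn outside -1 to 1 is refused whole. A call with a gripper value outside its range is refused whole. The fingers move at their own pace and stop on an object; the grip force is fixed at half the most. Time passes only in rows, so rows that do not move let the fingers close. It gives the time, the measured TCP pose, the force, the opening and the grip force at its end, in the units of the state.
- ctrl.read_state(): the state, without advancing time (a new reading comes with each control period).
- ctrl.get_image(name): name is "side" or "top" or "wrist"; returns a dict with "img" (480x640x3 uint8, red, green, blue), "fx", "fy", "cx", "cy" (pixels), "R" (3x3) and "t" (3): a world point X has camera coordinates R X + t. Camera axes: x right, y down, z forward; pixel columns grow to the right and rows downward; lengths in mm; the calibration is good to about 2 mm. A picture is of the moment at which its call begins. There is no depth.
- ctrl.finish_job(): hands the job in; it is judged then, once.
Trained networks look in a picture, given as the dict that the camera call returned (one of the last four; its "shot" number tells which), for a name from the list of things; names that differ only in an ending like _2 or _b are one class to them, and where a whole thing is asked for, a point or a joint stands for the part that bears it (a point fixed in the world has none). Each returns a list of dicts, best first, with "score" (0 to 1); they miss things now and then, are a little off and sometimes report something else, mostly with a low value. They report only what shows in the picture. A call takes as long as a camera call. They do not tell look-alikes from the thing itself.
- ctrl.recognise(picture, thing): "centre" ([column, row] in pixels, amid what is visible of it).
The state is a dict: "clock": time; "qpos": joint angles; "qd": joint speeds; "tau": joint torques, N m; "eef_pos": TCP position; "tool_rot": TCP orientation; "force": force on the tool from outside, world axes, zero at the start; "torque": the same for the moment, N m; "width": finger opening in mm; "gripper_force": force on a finger pad.
Only numpy, scipy, OpenCV 4.12 (cv2) and the standard library are available. Lean on these libraries where they do the work, as an engineer would, in place of code of your own. Each camera call takes 0.05 s, during which the arm holds its last target. There are 200 camera calls.

## Working session

There is one attempt and no reset: what is moved stays moved. The work goes in short steps, Python scripts to look and compute and a tool call to move; the robot and the scene stay as the last step left them, time stands still between calls to the robot, and variables do not carry over. Pictures are saved under pics/ and viewed, at most 18 in all, crops included, and the job is handed in when it is done.

Besides the shell and the picture viewer there is one more tool, called after "Emit:" by a JSON object that holds its "method" and its "body". step_arm: Moves the arm, as the interface text tells. Shift numbers are shares of 150 mm and turn numbers shares of 45 degrees, none past 1 either way. Its arguments: {"type":"object","properties":{"series":{"type":"array","items":{"type":"array","items":{"type":"array","items":{"type":"number","minimum":-1,"maximum":1}}}}},"required":["series"]}

```bash
mkdir -p pics; ls
cat > h.py <<'E'
from cell import ctrl
import numpy as np, cv2
from scipy.spatial.transform import Rotation as Ro
def save(p,n): cv2.imwrite(f'pics/{n}.png',p['img'][:,:,::-1])
def ray(p,uv,z):
    R=np.array(p['R']);t=np.array(p['t']);C=-R.T@t
    d=R.T@np.array([(uv[0]-p['cx'])/p['fx'],(uv[1]-p['cy'])/p['fy'],1.])
    return C+d*(z-C[2])/d[2]
def proj(p,X):
    c=np.array(p['R'])@np.array(X,float)+np.array(p['t']); return np.array([p['fx']*c[0]/c[2]+p['cx'],p['fy']*c[1]/c[2]+p['cy']])
E
python3 - <<'E'
from h import *
s=ctrl.read_state(); print(s['eef_pos'],s['tool_rot'],s['width'],s['clock'])
for n in['top','side']:
    p=ctrl.get_image(n); save(p,n+'0')
    R=np.array(p['R']); print(n,-R.T@np.array(p['t']),p['fx'],R[2])
    for th,z in [('gear1',40),('worn1',40),('tray',0),('gearcase',30),('drive',17),('cover',150),('cover_handle',150),('mug',50),('greasejar',50)]:
        for d in ctrl.recognise(p,th)[:6]: print(th,np.round(d['centre']),round(d['score'],2),np.round(ray(p,d['centre'],z)[:2]))
E
```

```text
pics
[ 164.30369973 -628.24265571  230.36975422] [-3.13966500e+00  3.71660152e-05  2.55763039e-01] 85.18365021031887 0.0
top [ 316.20903543   27.41185908 1122.08177706] 461.9102146164821 [ 0.19762613 -0.01245176 -0.98019838]
gear1 [375. 216.] 0.95 [ 600. -120.]
gear1 [423. 229.] 0.8 [ 566. -234.]
gear1 [392. 270.] 0.56 [ 467. -153.]
gear1 [386. 145.] 0.27 [ 783. -155.]
gear1 [194. 208.] 0.22 [629. 317.]
worn1 [281. 234.] 0.96 [560. 107.]
worn1 [276. 154.] 0.84 [766. 119.]
worn1 [252. 259.] 0.82 [501. 177.]
worn1 [346. 188.] 0.79 [674. -50.]
worn1 [344. 265.] 0.66 [483. -41.]
worn1 [336. 228.] 0.62 [572. -25.]
tray [504. 263.] 0.73 [ 484. -437.]
gearcase [233. 220.] 0.71 [600. 225.]
drive [255. 230.] 0.55 [577. 175.]
cover [194. 210.] 0.63 [592. 288.]
cover_handle [194. 209.] 0.96 [596. 289.]
mug [386. 148.] 0.77 [ 772. -153.]
greasejar [129. 250.] 0.77 [526. 464.]
greasejar [256. 336.] 0.67 [322. 165.]
greasejar [234. 221.] 0.28 [592. 219.]
side [1454.4779505   124.57958744 1113.22430635] 603.8240391691824 [-0.66882143 -0.07770946 -0.73935048]
gear1 [265. 276.] 0.82 [ 624. -124.]
gear1 [223. 260.] 0.78 [ 591. -229.]
gear1 [264. 230.] 0.69 [ 487. -154.]
gear1 [366. 270.] 0.37 [581. 102.]
worn1 [291. 302.] 0.96 [688. -53.]
worn1 [399. 253.] 0.87 [520. 174.]
worn1 [367. 346.] 0.73 [780. 120.]
worn1 [364. 270.] 0.69 [580.  96.]
worn1 [311. 241.] 0.61 [509. -36.]
worn1 [307. 268.] 0.6 [591. -33.]
tray [158. 230.] 0.67 [ 480. -429.]
gearcase [404. 272.] 0.97 [568. 189.]
gearcase [366. 270.] 0.4 [572. 102.]
gearcase [454. 237.] 0.28 [444. 305.]
drive [399. 278.] 0.7 [578. 179.]
cover [454. 238.] 0.58 [561. 284.]
cover [401. 198.] 0.45 [450. 166.]
cover_handle [451. 234.] 0.85 [548. 278.]
mug [230. 325.] 0.69 [ 770. -170.]
greasejar [525. 270.] 0.83 [547. 460.]
greasejar [453. 233.] 0.71 [452. 299.]
```

Run:
```python
import cv2
a=cv2.imread('pics/top0.png')[110:310,140:540]; cv2.imwrite('pics/top0c.png',cv2.resize(a,(800,400),interpolation=3))
a=cv2.imread('pics/side0.png')[180:380,120:540]; cv2.imwrite('pics/side0c.png',cv2.resize(a,(800,381),interpolation=3))
```

```text
(no output)
```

View pics/top0c.png

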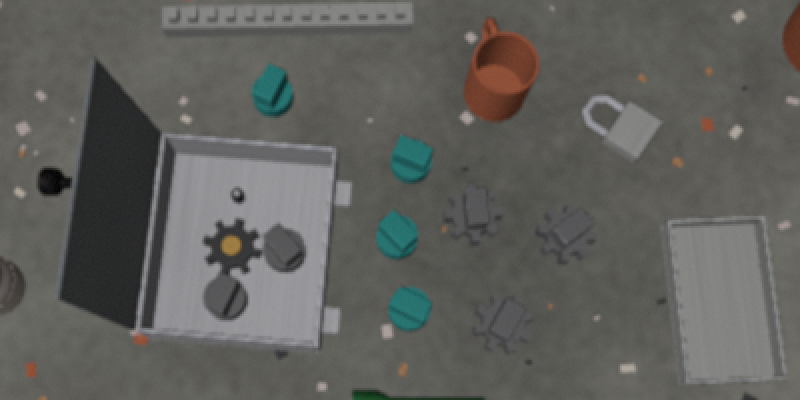

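View pics/side0c.png

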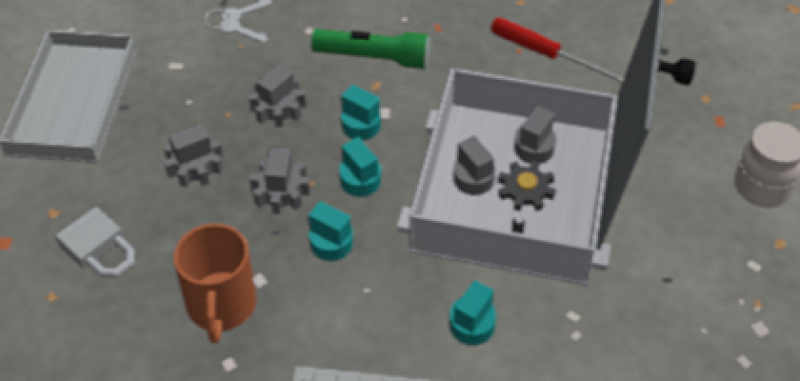

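The top view shows the case at left with worn wheels on shaft 0 (right) and shaft 2 (near), and shaft 1 empty. Three new grey gears lie at about (375,216), (423,229) and (392,270), with the tray at (504,263). There are four turquoise look-alikes to leave alone. Next I'll look from close with the wrist camera.

```bash
cat >> h.py <<'E'
def wr(a): return (a+np.pi)%(2*np.pi)-np.pi
def plan(wps,step=40.,start=None):
    """wps: (x,y,z,yaw,grip[,nrows]); yaw None keeps; prints rows. Half turn chosen free by caller."""
    s=ctrl.read_state(); P=np.array(s['eef_pos']) ; R0=Ro.from_euler('xyz',s['tool_rot'])
    out=[]
    for w in wps:
        T=np.array(w[:3],float); yaw=w[3] if w[3] is not None else R0.as_euler('xyz')[2]
        R1=Ro.from_euler('xyz',[np.pi,0,yaw]); rv=(R0.inv()*R1).as_rotvec()
        n=max(1,int(np.ceil(np.linalg.norm(T-P)/step)),int(np.ceil(np.degrees(np.linalg.norm(rv))/8.0)))
        if len(w)>5: n=max(n,w[5])
        for i in range(n):
            Ra=R0*Ro.from_rotvec(rv*i/n); d=Ra.inv().apply((T-P)/n)
            out.append([round(float(v),3) for v in list(rv/n/np.radians(45))+list(d/150)]+[w[4]])
        P=T;R0=R1
    k=0
    while k<len(out):
        print('call',', '.join(str(r).replace(' ','') for r in out[k:k+12])); k+=12
E
python3 - <<'E'
from h import *
p=ctrl.get_image('wrist'); s=ctrl.read_state()
R=np.array(p['R']);C=-R.T@np.array(p['t']);Rt=Ro.from_euler('xyz',s['tool_rot'])
print('cam in tool',Rt.inv().apply(C-s['eef_pos']),'fx',p['fx']); print((R@Rt.as_matrix()).round(3))
plan([(420,-420,330,0.26,0),(540,-170,330,0,0)])
E
```

```text
cam in tool [  65.34123452   -0.4422681  -142.90648165] fx 336.74069935566723
[[ 0.001  1.    -0.001]
 [-0.965  0.    -0.26 ]
 [-0.26   0.001  0.965]]
call [-0.0,-0.0,-0.001,0.222,-0.102,-0.073,0], [-0.0,-0.0,-0.001,0.222,-0.102,-0.073,0], [-0.0,-0.0,-0.001,0.222,-0.102,-0.073,0], [-0.0,-0.0,-0.001,0.222,-0.101,-0.073,0], [-0.0,-0.0,-0.001,0.222,-0.101,-0.073,0], [-0.0,-0.0,-0.001,0.222,-0.101,-0.073,0], [-0.0,-0.0,-0.001,0.223,-0.101,-0.073,0], [-0.0,-0.0,-0.001,0.223,-0.101,-0.073,0], [-0.0,-0.0,-0.001,0.223,-0.101,-0.073,0], [0.0,-0.0,0.047,0.172,-0.201,-0.0,0], [0.0,-0.0,0.047,0.164,-0.207,-0.0,0], [0.0,-0.0,0.047,0.156,-0.213,-0.0,0]
call [0.0,-0.0,0.047,0.148,-0.219,-0.0,0], [0.0,-0.0,0.047,0.14,-0.224,-0.0,0], [0.0,-0.0,0.047,0.132,-0.229,-0.0,0], [0.0,-0.0,0.047,0.123,-0.234,-0.0,0]
```

Emit:
{"method": "step_arm", "body": {"series": [[[0,0,0,0.222,-0.102,-0.073,0],[0,0,0,0.222,-0.102,-0.073,0],[0,0,0,0.222,-0.102,-0.073,0],[0,0,0,0.222,-0.102,-0.073,0],[0,0,0,0.222,-0.102,-0.073,0],[0,0,0,0.222,-0.102,-0.073,0],[0,0,0,0.222,-0.102,-0.073,0],[0,0,0,0.222,-0.102,-0.073,0],[0,0,0,0.222,-0.102,-0.073,0],[0,0,0.047,0.172,-0.201,0,0],[0,0,0.047,0.164,-0.207,0,0],[0,0,0.047,0.156,-0.213,0,0]]]}}

```text
clock: 2.25
eef_pos: [472.0, -311.4, 330.0]
tool_rot: [3.141, -0.0, 0.143]
force: [-0.0, -0.2, 0.3]
width: 85.6
gripper_force: 0.0
```

Emit:
{"method": "step_arm", "body": {"series": [[[0,0,0.047,0.148,-0.219,0,0],[0,0,0.047,0.14,-0.224,0,0],[0,0,0.047,0.132,-0.229,0,0],[0,0,0.047,0.123,-0.234,0,0],[0,0,0,0,0,0,0],[0,0,0,0,0,0,0]]]}}

```text
clock: 2.85
eef_pos: [540.8, -169.0, 329.8]
tool_rot: [3.141, 0.0, 0.0]
force: [0.8, -0.7, -0.2]
width: 85.5
gripper_force: 0.0
```

Run:
```python
from h import *
p=ctrl.get_image('wrist'); save(p,'w1'); 
for d in ctrl.recognise(p,'gear1')[:6]: print(np.round(d['centre']),round(d['score'],2),np.round(ray(p,d['centre'],40)[:2]))
plan([(560,190,330,0,0)])
```

```text
[380. 165.] 0.77 [ 583. -237.]
[316. 248.] 0.67 [ 474. -157.]
[ 81. 166.] 0.52 [582. 138.]
call [0.0,0.0,-0.001,0.012,-0.241,-0.0,0], [0.0,0.0,-0.001,0.013,-0.241,-0.0,0], [0.0,0.0,-0.001,0.013,-0.241,-0.0,0], [0.0,0.0,-0.001,0.013,-0.241,-0.0,0], [0.0,0.0,-0.001,0.013,-0.241,-0.0,0], [0.0,0.0,-0.001,0.013,-0.241,-0.0,0], [0.0,0.0,-0.001,0.013,-0.241,-0.0,0], [0.0,0.0,-0.001,0.013,-0.241,-0.0,0], [0.0,0.0,-0.001,0.013,-0.241,-0.0,0], [0.0,0.0,-0.001,0.013,-0.241,-0.0,0]
```

View pics/w1.png

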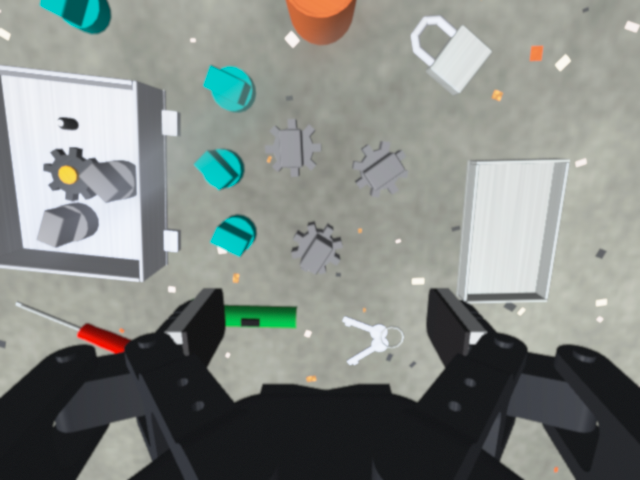

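The wrist view shows three new gears at about (293,148), (380,168) and (317,248), the tray from (460,160) to (568,300), and the edge of the case at left. Next I'll view the case and fit outline models to everything.

Emit:
{"method": "step_arm", "body": {"series": [[[0,0,0,0.013,-0.241,0,0],[0,0,0,0.013,-0.241,0,0],[0,0,0,0.013,-0.241,0,0],[0,0,0,0.013,-0.241,0,0],[0,0,0,0.013,-0.241,0,0],[0,0,0,0.013,-0.241,0,0],[0,0,0,0.013,-0.241,0,0],[0,0,0,0.013,-0.241,0,0],[0,0,0,0.013,-0.241,0,0],[0,0,0,0,0,0,0],[0,0,0,0,0,0,0]]]}}

```text
clock: 4.05
eef_pos: [559.0, 154.3, 329.7]
tool_rot: [3.141, 0.0, -0.003]
force: [0.2, -1.6, -0.2]
width: 85.3
gripper_force: 0.0
```

```bash
cat >> h.py <<'E'
def seg(a,b,n=30): t=np.linspace(0,1,n)[:,None]; return np.array(a,float)*(1-t)+np.array(b,float)*t
def rect(lx,ly,z,c=(0,0)):
    P=[(c[0]+sx*lx/2,c[1]+sy*ly/2,z) for sx,sy in((1,1),(-1,1),(-1,-1),(1,-1))]
    return np.vstack([seg(P[i],P[(i+1)%4]) for i in range(4)])
def teeth(z,ro=36,ri=26,w=5):
    o=[]
    for k in range(8):
        c,s=np.cos(k*np.pi/4),np.sin(k*np.pi/4)
        L=np.vstack([seg((ri,-w,z),(ro,-w,z),8),seg((ro,-w,z),(ro,w,z),8),seg((ro,w,z),(ri,w,z),8)])
        o.append(L@np.array([[c,s,0],[-s,c,0],[0,0,1.]]))
    return np.vstack(o)
def circ(r,z): a=np.linspace(0,2*np.pi,90); return np.c_[r*np.cos(a),r*np.sin(a),0*a+z]
BAR=np.vstack([rect(44,26,56)]*2+[rect(44,26,26)])
GEAR=np.vstack([rect(44,26,56),rect(44,26,56),teeth(24)])
WORN=np.vstack([rect(44,26,56),rect(44,26,56),circ(26,24)])
CASE=np.vstack([rect(210,240,70),rect(200,230,70),rect(200,230,5)])
DRIVE=np.vstack([teeth(12),teeth(12),circ(12,18)])
TRAY=np.vstack([rect(200,120,30),rect(192,112,30)])
def grad(p):
    g=cv2.GaussianBlur(p['img'],(0,0),1.2).astype(np.float32)
    m=sum(np.hypot(cv2.Sobel(g[:,:,c],cv2.CV_32F,1,0),cv2.Sobel(g[:,:,c],cv2.CV_32F,0,1)) for c in range(3))
    return np.sqrt(np.minimum(m,np.percentile(m,97)))
def fit(p,M,xy,yaw,z=0,rxy=12,ryaw=np.pi/2,G=None,verbose=False):
    G=grad(p) if G is None else G
    R=np.array(p['R']);t=np.array(p['t'])
    def sc(x,y,a):
        c,s=np.cos(a),np.sin(a); W=np.c_[M[:,0]*c-M[:,1]*s+x,M[:,0]*s+M[:,1]*c+y,M[:,2]+z]@R.T+t
        u=(p['fx']*W[:,0]/W[:,2]+p['cx']).astype(np.float32);v=(p['fy']*W[:,1]/W[:,2]+p['cy']).astype(np.float32)
        return cv2.remap(G,u[None],v[None],cv2.INTER_LINEAR).mean()
    b=(0,*xy,yaw); dx=rxy;da=ryaw;nx=6;na=22
    for it in range(4):
        x0=b[1:]
        for X in np.linspace(-dx,dx,2*nx+1):
            for Y in np.linspace(-dx,dx,2*nx+1):
                for A in np.linspace(-da,da,2*na+1):
                    v=sc(x0[0]+X,x0[1]+Y,x0[2]+A)
                    if v>b[0]: b=(v,x0[0]+X,x0[1]+Y,x0[2]+A)
        dx/=4;da/=6;nx=4;na=6
    return np.array(b[1:]),b[0]/G.mean()
def over(p,items,name,crop=None,k=1):
    im=p['img'][:,:,::-1].copy(); im=cv2.resize(im,None,fx=k,fy=k)
    for M,(x,y,a),z in items:
        c,s=np.cos(a),np.sin(a)
        for q in M:
            u=proj(p,(q[0]*c-q[1]*s+x,q[0]*s+q[1]*c+y,q[2]+z))*k
            cv2.circle(im,(int(u[0]),int(u[1])),0,(0,0,255),-1)
    if crop: im=im[crop[1]*k:crop[3]*k,crop[0]*k:crop[2]*k]
    cv2.imwrite(f'pics/{name}.png',im)
def cpt(c,x,y): # case->world
    return np.array([c[0]+x*np.cos(c[2])-y*np.sin(c[2]),c[1]+x*np.sin(c[2])+y*np.cos(c[2])])
E
python3 - <<'E'
from h import *
p=ctrl.get_image('wrist'); save(p,'w2'); G=grad(p)
c,q=fit(p,CASE,(570,190),np.pi/2,rxy=36,ryaw=.25,G=G); print('case',c.round(3),q)
d,q=fit(p,DRIVE,cpt(c,15,0),c[2],z=5,rxy=6,ryaw=.4,G=G); print('drive',d.round(3),q,cpt(c,15,0),'rel',d[2]-c[2])
it=[(CASE,c,0),(DRIVE,d,5)]
for n,(x,y) in enumerate([(-50,0),(15,-65),(15,65)]):
    w,q=fit(p,WORN,cpt(c,x,y),0,z=5,rxy=8,ryaw=1.6,G=G); print('sh',n,cpt(c,x,y).round(1),w.round(3),q)
    if n!=1: it.append((WORN,w,5))
over(p,it,'w2o')
E
```

```text
case [568.312 156.812   1.464] 3.426019
drive [570.744 171.352   1.298] 3.8076108 [569.90775186 171.72743116] rel -0.16610549943883268
sh 0 [563.  107.1] [563.589 106.106   0.653] 2.8675833
sh 1 [634.5 164.8] [ 6.23914e+02  1.75440e+02 -1.72000e-01] 1.7054428
sh 2 [505.3 178.6] [ 5.05776e+02  1.77119e+02 -4.91000e-01] 2.9393482
```

View pics/w2o.png

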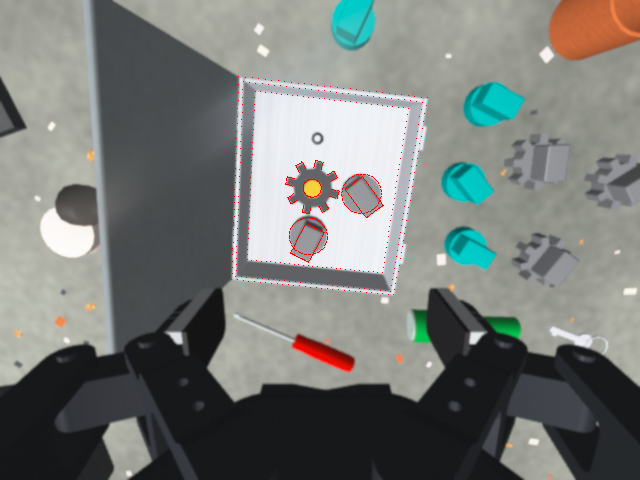

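The overlay fits the case, the drive and both worn wheels well. Now for the first worn wheel, on shaft 0.

Run:
```python
from h import *
p=ctrl.get_image('top'); t,q=fit(p,TRAY,(480,-435),0,rxy=24,ryaw=.3); print('tray',t.round(3),q)
plan([(563.3,106.6,110,.653,.4),(563.3,106.6,33,.653,.4,3)])
```

```text
tray [ 4.91812e+02 -4.21125e+02  2.80000e-02] 2.0678859
call [0.0,0.0,-0.14,0.005,0.051,0.244,0.4], [0.0,0.0,-0.14,-0.001,0.051,0.244,0.4], [0.0,0.0,-0.14,-0.006,0.051,0.244,0.4], [0.0,0.0,-0.14,-0.012,0.05,0.244,0.4], [0.0,0.0,-0.14,-0.017,0.048,0.244,0.4], [0.0,0.0,-0.14,-0.023,0.046,0.244,0.4], [0.0,0.0,0.0,0.0,-0.0,0.171,0.4], [0.0,0.0,0.0,0.0,-0.0,0.171,0.4], [0.0,0.0,0.0,0.0,-0.0,0.171,0.4]
```

Emit:
{"method": "step_arm", "body": {"series": [[[0,0,-0.14,0.005,0.051,0.244,0.4],[0,0,-0.14,0,0.051,0.244,0.4],[0,0,-0.14,-0.006,0.051,0.244,0.4],[0,0,-0.14,-0.012,0.05,0.244,0.4],[0,0,-0.14,-0.017,0.048,0.244,0.4],[0,0,-0.14,-0.023,0.046,0.244,0.4],[0,0,0,0,0,0,0.4],[0,0,0,0,0,0,0.4]]]}}

```text
clock: 4.95
eef_pos: [563.6, 107.9, 110.7]
tool_rot: [3.141, 0.001, 0.652]
force: [0.3, -0.3, 0.4]
width: 51.3
gripper_force: 0.0
```

Run:
```python
from h import *
print(ctrl.read_state()['eef_pos'],ctrl.read_state()['width'])
p=ctrl.get_image('wrist'); save(p,'w3'); G=grad(p)
w,q=fit(p,BAR,(563.3,106.6),.653,z=5,rxy=6,ryaw=.2,G=G); print(w,q)
over(p,[(WORN,w,5)],'w3o')
plan([(563.3,106.6,33,.653,.4,3)])
```

```text
[563.6094018  107.91039439 110.67143624] 51.29051608249223
[563.76875    106.9984375    0.66409708] 2.790533
call [0.0,-0.001,0.0,-0.006,0.002,0.175,0.4], [0.0,-0.001,0.0,-0.006,0.002,0.175,0.4], [0.0,-0.001,0.0,-0.005,0.002,0.175,0.4]
```

View pics/w3o.png

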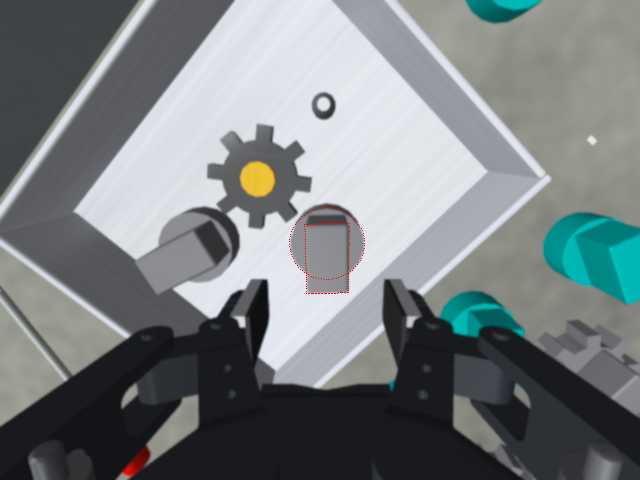

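Aligned, with the bar at (327,258) between the fingers. Descending and gripping.

Emit:
{"method": "step_arm", "body": {"series": [[[0,0,0,-0.005,0.002,0.175,0.4],[0,0,0,-0.005,0.002,0.175,0.4],[0,0,0,0,0.001,0.168,0.4],[0,0,0,0,0,0,0.4],[0,0,0,0,0,0,1],[0,0,0,0,0,0,1],[0,0,0,0,0,0,1],[0,0,0,0,0,0,1],[0,0,0,0,0,0,1],[0,0,0,0,0,0,1]]]}}

```text
clock: 6.0
eef_pos: [564.5, 108.4, 35.1]
tool_rot: [3.14, -0.004, 0.657]
force: [-0.0, 0.5, 8.7]
width: 25.0
gripper_force: 60.0
```

Run:
```python
from h import *
t=np.array([491.8,-421.1,.028]); a=cpt(t,50,0);b=cpt(t,-50,0); print(a,b)
plan([(563.5,107,150,.653,1,4),(a[0],a[1],150,0.03,1),(a[0],a[1],90,.03,1)],step=45)
```

```text
[ 541.78040128 -419.70018293] [ 441.81959872 -422.49981707]
call [0.001,-0.001,0.001,-0.002,0.001,-0.192,1], [0.001,-0.001,0.001,-0.002,0.001,-0.192,1], [0.001,-0.001,0.001,-0.002,0.001,-0.192,1], [0.001,-0.001,0.001,-0.003,0.001,-0.192,1], [0.0,-0.0,0.066,-0.187,0.225,0.0,1], [0.0,-0.0,0.066,-0.175,0.234,0.0,1], [0.0,-0.0,0.066,-0.163,0.243,0.0,1], [0.0,-0.0,0.066,-0.15,0.251,0.0,1], [0.0,-0.0,0.066,-0.137,0.259,0.0,1], [0.0,-0.0,0.066,-0.123,0.266,0.0,1], [0.0,-0.0,0.066,-0.109,0.272,0.0,1], [0.0,-0.0,0.066,-0.095,0.277,0.0,1]
call [0.0,-0.0,0.066,-0.081,0.282,0.0,1], [0.0,-0.0,0.066,-0.066,0.285,0.0,1], [0.0,-0.0,0.066,-0.051,0.288,0.0,1], [0.0,-0.0,0.066,-0.036,0.291,0.0,1], [0.0,0.0,0.0,0.0,-0.0,0.2,1], [0.0,0.0,0.0,0.0,-0.0,0.2,1]
```

Emit:
{"method": "step_arm", "body": {"series": [[[0,0,0,0,0,-0.192,1],[0,0,0,0,0,-0.192,1],[0,0,0,0,0,-0.192,1],[0,0,0,0,0,-0.192,1],[0,0,0.066,-0.187,0.225,0,1],[0,0,0.066,-0.175,0.234,0,1],[0,0,0.066,-0.163,0.243,0,1],[0,0,0.066,-0.15,0.251,0,1],[0,0,0.066,-0.137,0.259,0,1],[0,0,0.066,-0.123,0.266,0,1],[0,0,0.066,-0.109,0.272,0,1],[0,0,0.066,-0.095,0.277,0,1]]]}}

```text
clock: 7.2
eef_pos: [549.8, -245.0, 149.1]
tool_rot: [3.141, -0.002, 0.24]
force: [1.1, -0.4, -1.1]
width: 25.2
gripper_force: 60.2
```

Emit:
{"method": "step_arm", "body": {"series": [[[0,0,0.066,-0.081,0.282,0,1],[0,0,0.066,-0.066,0.285,0,1],[0,0,0.066,-0.051,0.288,0,1],[0,0,0.066,-0.036,0.291,0,1],[0,0,0,0,0,0,1],[0,0,0,0,0,0,1]]]}}

```text
clock: 7.8
eef_pos: [542.6, -420.2, 148.4]
tool_rot: [3.141, -0.001, 0.032]
force: [0.8, -0.4, -1.2]
width: 25.4
gripper_force: 60.1
```

Run:
```python
from h import *
s=ctrl.read_state(); print(s['width'])
p=ctrl.get_image('wrist'); t,q=fit(p,TRAY,(491.8,-421.1),.028,rxy=12,ryaw=.1); print('tray',t.round(3),q)
over(p,[(TRAY,t,0)],'w4o')
a=cpt(t,50,0)
plan([(a[0],a[1],80,t[2],1,2),(a[0],a[1],37,t[2],1,2)])
```

```text
25.432532125757888
tray [ 4.93238e+02 -4.23616e+02  1.70000e-02] 2.5582554
call [-0.001,-0.0,0.011,-0.001,0.015,0.228,1], [-0.001,-0.0,0.011,-0.001,0.015,0.228,1], [0.0,0.0,0.0,0.0,-0.0,0.143,1], [0.0,0.0,0.0,0.0,-0.0,0.143,1]
```

View pics/w4o.png

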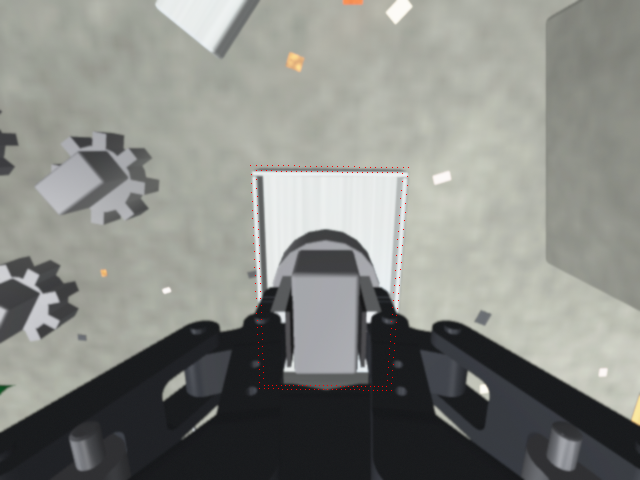

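The wheel is held over the tray, whose far edge shows at row 172. I'll place it near x=541.

Emit:
{"method": "step_arm", "body": {"series": [[[0,0,0.01,-0.005,0.009,0.228,1],[0,0,0,-0.005,0.009,0.228,1],[0,0,0,0,0,0.153,1],[0,0,0,0,0,0.133,1],[0,0,0,0,0,0.01,1],[0,0,0,0,0,0,1]]]}}

```text
clock: 8.45
eef_pos: [542.7, -419.6, 35.2]
tool_rot: [-3.14, -0.0, 0.029]
force: [0.9, -0.4, -1.1]
width: 25.0
gripper_force: 61.8
```

Emit:
{"method": "step_arm", "body": {"series": [[[0,0,0,0,0,0,0.4],[0,0,0,0,0,0,0.4],[0,0,0,0,0,0,0.4],[0,0,0,0,0,-0.2,0.4],[0,0,0,0,0,-0.28,0.4],[0,0,0,0,0,-0.28,0.4]]]}}

```text
clock: 9.05
eef_pos: [541.5, -421.3, 150.1]
tool_rot: [-3.141, 0.001, 0.027]
force: [0.3, -0.7, 0.2]
width: 51.4
gripper_force: 0.0
```

Run:
```python
from h import *
p=ctrl.get_image('wrist'); print([ctrl.read_state()['eef_pos'].round(1).tolist() for _ in range(3)])
w,q=fit(p,WORN,(542,-420),0.03,z=4,rxy=8,ryaw=.2); print(w,q)
plan([(505.5,177.8,150,-.491,.4)],step=48)
```

```text
[[545.5, -424.1, 158.7], [545.5, -424.1, 158.7], [545.5, -424.1, 158.7]]
[ 5.40916667e+02 -4.20593750e+02  2.60016835e-02] 3.227865
call [0.0,-0.001,0.051,-0.012,-0.309,0.002,0.4], [0.0,-0.001,0.051,-0.025,-0.308,0.002,0.4], [0.0,-0.001,0.051,-0.037,-0.307,0.002,0.4], [0.0,-0.001,0.051,-0.049,-0.305,0.002,0.4], [0.0,-0.001,0.051,-0.061,-0.303,0.003,0.4], [0.0,-0.001,0.051,-0.073,-0.301,0.003,0.4], [0.0,-0.001,0.051,-0.085,-0.297,0.003,0.4], [0.0,-0.001,0.051,-0.097,-0.294,0.003,0.4], [0.0,-0.001,0.051,-0.108,-0.29,0.003,0.4], [0.0,-0.001,0.051,-0.12,-0.285,0.004,0.4], [0.0,-0.001,0.051,-0.131,-0.28,0.004,0.4], [0.0,-0.001,0.051,-0.142,-0.275,0.004,0.4]
call [0.0,-0.001,0.051,-0.153,-0.269,0.004,0.4]
```

Emit:
{"method": "step_arm", "body": {"series": [[[0,0,0.051,-0.012,-0.309,0,0.4],[0,0,0.051,-0.025,-0.308,0,0.4],[0,0,0.051,-0.037,-0.307,0,0.4],[0,0,0.051,-0.049,-0.305,0,0.4],[0,0,0.051,-0.061,-0.303,0,0.4],[0,0,0.051,-0.073,-0.301,0,0.4],[0,0,0.051,-0.085,-0.297,0,0.4],[0,0,0.051,-0.097,-0.294,0,0.4],[0,0,0.051,-0.108,-0.29,0,0.4],[0,0,0.051,-0.12,-0.285,0,0.4],[0,0,0.051,-0.131,-0.28,0,0.4],[0,0,0.051,-0.142,-0.275,0,0.4]]]}}

```text
clock: 10.3
eef_pos: [505.4, 135.9, 149.4]
tool_rot: [-3.141, -0.001, -0.455]
force: [1.3, 0.3, 0.2]
width: 51.2
gripper_force: 0.0
```

Emit:
{"method": "step_arm", "body": {"series": [[[0,0,0.051,-0.153,-0.269,0,0.4],[0,0,0,0,0,0,0.4],[0,0,0,0,0,0,0.4]]]}}

```text
clock: 10.6
eef_pos: [502.2, 181.8, 149.1]
tool_rot: [-3.141, -0.0, -0.49]
force: [0.1, 0.1, 0.3]
width: 51.6
gripper_force: 0.0
```

Run:
```python
from h import *
p=ctrl.get_image('wrist'); G=grad(p)
w,q=fit(p,BAR,(505.5,177.8),-.491,z=5,rxy=6,ryaw=.2,G=G); print(w,q)
d,q=fit(p,DRIVE,(570.3,171.5),1.298,z=5,rxy=6,ryaw=.2,G=G); print(d,q)
over(p,[(WORN,w,5),(DRIVE,d,5)],'w5o')
plan([(505.7,177.3,36,-.491,.4,4)])
```

```text
[ 5.05710938e+02  1.78292188e+02 -4.47228956e-01] 2.8574107
[570.2296875  171.21875      1.29676543] 4.4850216
call [0.0,-0.0,-0.001,0.006,0.001,0.189,0.4], [0.0,-0.0,-0.001,0.007,0.001,0.189,0.4], [0.0,-0.0,-0.001,0.007,0.001,0.189,0.4], [0.0,-0.0,-0.001,0.007,0.001,0.189,0.4]
```

Emit:
{"method": "step_arm", "body": {"series": [[[0,0,-0.013,0.007,0.001,0.189,0.4],[0,0,-0.013,0.007,0.001,0.189,0.4],[0,0,0,0.007,0.001,0.189,0.4],[0,0,0,0.007,0.001,0.189,0.4],[0,0,0,0,0,0,0.4],[0,0,0,0,0,0,1],[0,0,0,0,0,0,1],[0,0,0,0,0,0,1],[0,0,0,0,0,0,1],[0,0,0,0,0,0,1]]]}}

```text
clock: 11.65
eef_pos: [507.2, 177.7, 37.1]
tool_rot: [-3.14, -0.002, -0.473]
force: [0.1, -2.1, 7.9]
width: 25.1
gripper_force: 59.9
```

Run:
```python
from h import *
plan([(505.5,177,150,None,1,4),(442,-423,150,0.02,1)],step=46)
```

```text
call [-0.001,-0.001,0.0,-0.002,0.002,-0.188,1], [-0.001,-0.001,0.0,-0.002,0.002,-0.188,1], [-0.001,-0.001,0.0,-0.002,0.002,-0.188,1], [-0.001,-0.001,0.0,-0.002,0.002,-0.188,1], [0.0,0.0,-0.045,0.103,0.268,0.0,1], [0.0,0.0,-0.045,0.094,0.272,0.0,1], [0.0,0.0,-0.045,0.084,0.275,0.0,1], [0.0,0.0,-0.045,0.074,0.277,0.0,1], [0.0,0.0,-0.045,0.065,0.28,0.0,1], [0.0,0.0,-0.045,0.055,0.282,0.0,1], [0.0,0.0,-0.045,0.045,0.284,0.0,1], [0.0,0.0,-0.045,0.035,0.285,0.0,1]
call [0.0,0.0,-0.045,0.025,0.286,0.0,1], [0.0,0.0,-0.045,0.015,0.287,0.0,1], [0.0,0.0,-0.045,0.004,0.287,0.0,1], [0.0,0.0,-0.045,-0.006,0.287,0.0,1], [0.0,0.0,-0.045,-0.016,0.287,0.0,1], [0.0,0.0,-0.045,-0.026,0.286,0.0,1]
```

Emit:
{"method": "step_arm", "body": {"series": [[[0,0,0,0,0,-0.188,1],[0,0,0,0,0,-0.188,1],[0,0,0,0,0,-0.188,1],[0,0,0,0,0,-0.188,1],[0,0,-0.045,0.103,0.268,0,1],[0,0,-0.045,0.094,0.272,0,1],[0,0,-0.045,0.084,0.275,0,1],[0,0,-0.045,0.074,0.277,0,1],[0,0,-0.045,0.065,0.28,0,1],[0,0,-0.045,0.055,0.282,0,1],[0,0,-0.045,0.045,0.284,0,1],[0,0,-0.045,0.035,0.285,0,1]]]}}

```text
clock: 12.85
eef_pos: [469.6, -166.5, 148.9]
tool_rot: [-3.141, -0.001, -0.188]
force: [1.0, -0.7, -0.9]
width: 25.1
gripper_force: 59.9
```

Emit:
{"method": "step_arm", "body": {"series": [[[0,0,-0.045,0.025,0.286,0,1],[0,0,-0.045,0.015,0.287,0,1],[0,0,-0.045,0.004,0.287,0,1],[0,0,-0.045,-0.006,0.287,0,1],[0,0,-0.045,-0.016,0.287,0,1],[0,0,-0.045,-0.026,0.286,0,1],[0,0,0,0,0,0,1],[0,0,0,0,0,0,1]]]}}

```text
clock: 13.65
eef_pos: [442.2, -422.9, 148.3]
tool_rot: [-3.141, 0.0, 0.019]
force: [-0.8, 0.1, -1.0]
width: 24.6
gripper_force: 60.0
```

Run:
```python
from h import *
p=ctrl.get_image('wrist'); save(p,'w6')
plan([(442,-422,70,.02,1,2),(442,-422,37,.02,1,2)])
```

```text
call [-0.001,0.0,0.001,-0.003,0.003,0.261,1], [-0.001,0.0,0.001,-0.003,0.003,0.261,1], [0.0,0.0,0.0,0.0,-0.0,0.11,1], [0.0,0.0,0.0,0.0,-0.0,0.11,1]
```

View pics/w6.png

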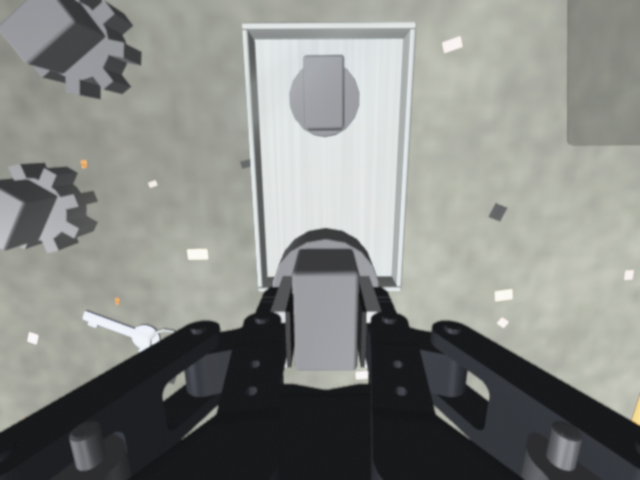

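The first worn wheel lies flat in the tray at (325,95). The near tray edge is visible at row 289, so I'll refit the tray before lowering the second wheel.

Run:
```python
from h import *
p=ctrl.get_image('wrist'); 
for uv in [(243,24),(413,24),(258,290),(400,289)]: print(ray(p,uv,30).round(1))
```

```text
[ 588.1 -361.2   30. ]
[ 590.7 -477.8   30. ]
[ 390.8 -365.6   30. ]
[ 394.3 -484.6   30. ]
```

Emit:
{"method": "step_arm", "body": {"series": [[[0,0,0,0,0,0.26,1],[0,0,0,0,0,0.26,1],[0,0,0,0,0,0.12,1],[0,0,0,0,0,0.1,1],[0,0,0,0,0,0,1],[0,0,0,0,0,0,0.4],[0,0,0,0,0,0,0.4],[0,0,0,0,0,0,0.4],[0,0,0,0,0,-0.2,0.4],[0,0,0,0,0,-0.28,0.4],[0,0,0,0,0,-0.28,0.4]]]}}

```text
clock: 14.85
eef_pos: [442.7, -421.9, 152.6]
tool_rot: [-3.141, 0.001, 0.022]
force: [0.8, -0.5, 0.4]
width: 51.4
gripper_force: 0.0
```

Run:
```python
from h import *
plan([(470,-195,310,0.02,0.4)],step=46)
```

```text
call [-0.0,0.0,0.0,0.031,-0.216,-0.15,0.4], [-0.0,0.0,0.0,0.031,-0.216,-0.15,0.4], [-0.0,0.0,0.0,0.031,-0.216,-0.15,0.4], [-0.0,0.0,0.0,0.03,-0.216,-0.15,0.4], [-0.0,0.0,0.0,0.03,-0.216,-0.15,0.4], [-0.0,0.0,0.0,0.03,-0.216,-0.15,0.4], [-0.0,0.0,0.0,0.03,-0.216,-0.15,0.4]
```

Emit:
{"method": "step_arm", "body": {"series": [[[0,0,0,0.03,-0.216,-0.15,0.4],[0,0,0,0.03,-0.216,-0.15,0.4],[0,0,0,0.03,-0.216,-0.15,0.4],[0,0,0,0.03,-0.216,-0.15,0.4],[0,0,0,0.03,-0.216,-0.15,0.4],[0,0,0,0.03,-0.216,-0.15,0.4],[0,0,0,0.03,-0.216,-0.15,0.4],[0,0,0,0,0,0,0.4],[0,0,0,0,0,0,0.4]]]}}

```text
clock: 15.75
eef_pos: [469.9, -194.5, 309.8]
tool_rot: [3.14, -0.002, 0.023]
force: [-0.3, -1.3, 0.4]
width: 51.1
gripper_force: 0.0
```

Run:
```python
from h import *
p=ctrl.get_image('wrist'); G=grad(p); it=[]
for i in [(590,-125),(570,-232),(475,-155)]:
    w,q=fit(p,GEAR,i,0,z=0,rxy=30,ryaw=1.6,G=G); print(w.round(3),q); it.append((GEAR,w,0))
over(p,it,'w7o')
```

```text
[ 6.04531e+02 -1.25820e+02  3.00000e-02] 1.7829788
[ 578.75  -240.359   -0.938] 1.4819216
[ 458.164 -188.164   -0.55 ] 1.8235013
```

View pics/w7o.png

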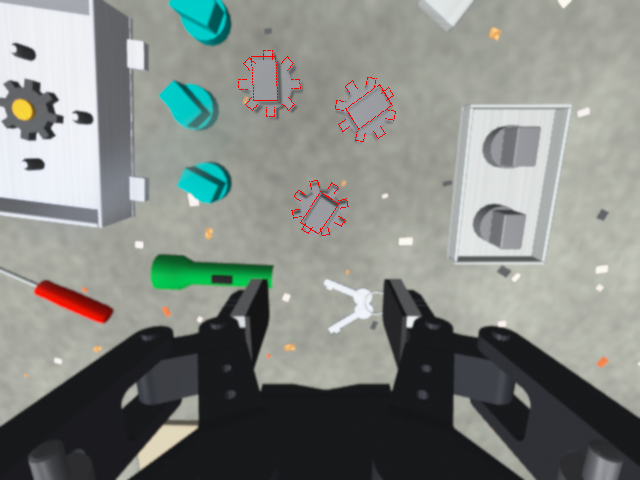

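All three gear outlines fit. One gear, now at (458,-188), has been knocked since the first look. Both worn wheels are in the tray. Now picking gear A at (604,-126).

Run:
```python
from h import *
s=ctrl.read_state(); print(s['qpos'].round(3) if hasattr(s['qpos'],'round') else s['qpos'])
plan([(604.5,-125.8,120,.03,.4)],step=46)
```

```text
[ 0.44   0.34  -0.137  1.797  0.055  1.008 -1.269]
call [0.0,0.0,-0.002,0.152,-0.074,0.21,0.4], [0.0,0.0,-0.002,0.152,-0.074,0.21,0.4], [0.0,0.0,-0.002,0.152,-0.074,0.21,0.4], [0.0,0.0,-0.002,0.152,-0.074,0.21,0.4], [0.0,0.0,-0.002,0.152,-0.073,0.21,0.4], [0.0,0.0,-0.002,0.153,-0.073,0.21,0.4]
```

Emit:
{"method": "step_arm", "body": {"series": [[[0,0,0,0.152,-0.074,0.21,0.4],[0,0,0,0.152,-0.074,0.21,0.4],[0,0,0,0.152,-0.074,0.21,0.4],[0,0,0,0.152,-0.074,0.21,0.4],[0,0,-0.005,0.152,-0.073,0.21,0.4],[0,0,-0.005,0.152,-0.073,0.21,0.4],[0,0,0,0,0,0,0.4],[0,0,0,0,0,0,0.4]]]}}

```text
clock: 16.6
eef_pos: [603.4, -126.7, 118.0]
tool_rot: [3.141, 0.004, 0.028]
force: [0.2, -0.8, -0.6]
width: 50.7
gripper_force: 0.0
```

Run:
```python
from h import *
p=ctrl.get_image('wrist'); G=grad(p)
w,q=fit(p,GEAR,(604.5,-125.8),.03,rxy=6,ryaw=.15,G=G); print(w,q)
plan([(w[0],w[1],31,w[2],.4,4)])
```

```text
[ 6.04242188e+02 -1.26964062e+02  3.23042929e-02] 2.489809
call [0.0,0.001,-0.002,0.001,-0.001,0.147,0.4], [0.0,0.001,-0.002,0.001,-0.001,0.147,0.4], [0.0,0.001,-0.002,0.001,-0.001,0.147,0.4], [0.0,0.001,-0.002,0.001,-0.001,0.147,0.4]
```

Emit:
{"method": "step_arm", "body": {"series": [[[0,0,0,0,0,0.147,0.4],[0,0,0,0,0,0.147,0.4],[0,0,0,0,0,0.147,0.4],[0,0,0,0,0,0.147,0.4],[0,0,0,0,0,0,0.4],[0,0,0,0,0,0,1],[0,0,0,0,0,0,1],[0,0,0,0,0,0,1],[0,0,0,0,0,0,1],[0,0,0,0,0,0,1]]]}}

```text
clock: 17.65
eef_pos: [606.2, -126.3, 33.9]
tool_rot: [3.14, -0.003, 0.029]
force: [-1.4, -0.9, 7.8]
width: 25.0
gripper_force: 60.3
```

Run:
```python
from h import *
plan([(604,-127,150,.03,1,4),(634.5,164.8,150,-.3325,1)],step=46)
```

```text
call [0.0,-0.001,-0.0,-0.003,0.001,-0.194,1], [0.0,-0.001,-0.0,-0.003,0.001,-0.194,1], [0.0,-0.001,-0.0,-0.003,0.001,-0.194,1], [0.0,-0.001,-0.0,-0.004,0.001,-0.194,1], [0.0,-0.0,0.066,0.037,-0.277,-0.0,1], [0.0,-0.0,0.066,0.023,-0.278,-0.0,1], [0.0,-0.0,0.066,0.009,-0.279,-0.0,1], [0.0,-0.0,0.066,-0.006,-0.279,-0.0,1], [0.0,-0.0,0.066,-0.02,-0.279,-0.0,1], [0.0,-0.0,0.066,-0.035,-0.277,-0.0,1], [0.0,-0.0,0.066,-0.049,-0.275,-0.0,1]
```

Emit:
{"method": "step_arm", "body": {"series": [[[0,0,0,0,0,-0.194,1],[0,0,0,0,0,-0.194,1],[0,0,0,0,0,-0.194,1],[0,0,0,0,0,-0.194,1],[0,0,0.066,0.03,-0.277,0,1],[0,0,0.066,0.02,-0.278,0,1],[0,0,0.066,0.005,-0.279,0,1],[0,0,0.066,-0.006,-0.279,0,1],[0,0,0.066,-0.02,-0.279,0,1],[0,0,0.066,-0.035,-0.277,0,1],[0,0,0.066,-0.049,-0.275,0,1]]]}}

```text
clock: 18.75
eef_pos: [633.3, 168.0, 148.7]
tool_rot: [-3.141, -0.0, -0.335]
force: [1.1, -0.2, -2.0]
width: 24.8
gripper_force: 59.5
```

Emit:
{"method": "step_arm", "body": {"series": [[[0,0,0,0,0,0,1],[0,0,0,0,0,0,1]]]}}

```text
clock: 18.95
eef_pos: [632.9, 168.2, 148.3]
tool_rot: [-3.141, 0.0, -0.329]
force: [-0.1, -1.1, -1.1]
width: 24.7
gripper_force: 59.5
```

```bash
cat >> h.py <<'E'
SH={0:(-50,0),1:(15,-65),2:(15,65)}
def inhand(p,zoff):
    """fit bar top of held gear; zoff=TCP height above underside"""
    s=ctrl.read_state(); e=s['eef_pos']; yaw=s['tool_rot'][2]
    w,q=fit(p,np.vstack([rect(44,26,56),teeth(24)]),e[:2],yaw,z=e[2]-zoff,rxy=5,ryaw=.12)
    return w,q,e,yaw
E
python3 - <<'E'
from h import *
p=ctrl.get_image('wrist'); w,q,e,yaw=inhand(p,33); print('held',w.round(3),q,'tcp',e.round(1),yaw.round(4))
save(p,'w8');G=grad(p)
S=cpt([568.312,156.812,1.464],15,-65)
sh,q=fit(p,np.vstack([circ(8,22),circ(5.5,22)]),S,0,z=5,rxy=5,ryaw=.01,G=G); print('shaft',sh,q,S)
d,q=fit(p,DRIVE,(570.3,171.5),1.297,z=5,rxy=6,ryaw=.2,G=G); print('drive',d,q)
over(p,[(GEAR,w,e[2]-33),(circ(8,0),[*S,0],5),(circ(8,17),[*S,0],5),(DRIVE,d,5)],'w8o')
E
```

```text
held [ 6.32454e+02  1.68421e+02 -3.34000e-01] 3.0558848 tcp [633.2 165.8 148.3] -0.3324
shaft [ 6.41181201e+02  1.60279738e+02 -6.11111111e-03] 2.4706144 [634.54057636 164.79796725]
drive [575.6515625  165.5          1.30423906] 1.8521291
```

View pics/w8o.png

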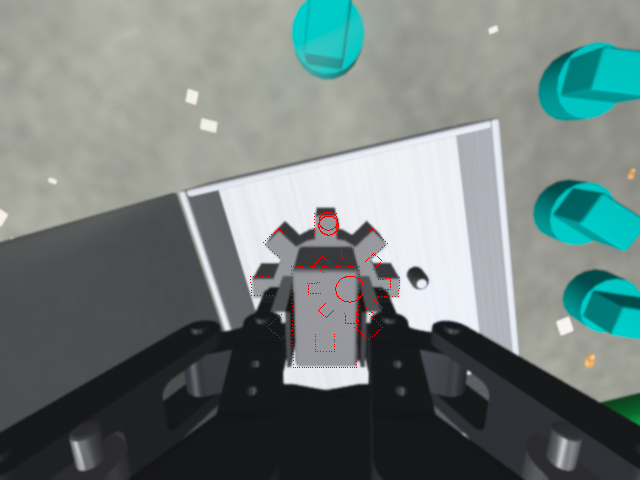

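The held gear sits square in the fingers and hides shaft 1; shaft 0 shows at (418,278). I'll measure the held gear against the case rim within the same image.

```bash
cat >> h.py <<'E'
RIM=np.vstack([rect(210,240,70),rect(200,230,70)])
C0=np.array([568.312,156.812,1.464])
def rel(zoff,sh,n=3):
    L=[]
    for i in range(n):
        p=ctrl.get_image('wrist'); w,q,e,yaw=inhand(p,zoff)
        c,qc=fit(p,RIM,C0[:2],C0[2],rxy=6,ryaw=.03)
        S=cpt(c,*SH[sh]); L.append([*(S-w[:2]),w[2]-c[2],*c,*w,*e]); 
    L=np.array(L); print('d=shaft-gear, yaw rel, case, held, tcp'); print(L.round(3)); 
    s=ctrl.read_state(); v=np.r_[L[:,:2].mean(0),0]; t=Ro.from_euler('xyz',s['tool_rot']).inv().apply(v)/150
    print('q',q,qc,'tool shift',t.round(4),'yaw err rad (want rel .5597 mod pi/4)',wr((L[:,2].mean()-.5597)*8)/8)
E
python3 - <<'E'
from h import *
rel(33,1)
E
```

```text
d=shaft-gear, yaw rel, case, held, tcp
[[ 1.26500e+00 -8.08000e-01 -1.80100e+00  5.67820e+02  1.57023e+02
   1.46700e+00  6.32759e+02  1.66011e+02 -3.34000e-01  6.33436e+02
   1.64462e+02  1.48290e+02]
 [ 5.20000e+00 -2.20000e-02 -1.80300e+00  5.71914e+02  1.56789e+02
   1.46400e+00  6.32943e+02  1.64788e+02 -3.39000e-01  6.33581e+02
   1.63994e+02  1.48282e+02]
 [ 5.02500e+00  3.91000e-01 -1.80500e+00  5.71890e+02  1.56671e+02
   1.46500e+00  6.33090e+02  1.64300e+02 -3.40000e-01  6.33650e+02
   1.63916e+02  1.48287e+02]]
q 3.0826123 2.1949165 tool shift [ 0.0244 -0.0075  0.    ] yaw err rad (want rel .5597 mod pi/4) -0.006693840925288352
```

Emit:
{"method": "step_arm", "body": {"series": [[[0,0,-0.008,0.012,-0.006,0.2,1],[0,0,0,0,0,0.2,1],[0,0,0,0,0,0.14,1],[0,0,0,0,0,0,1],[0,0,0,0,0,0,1],[0,0,0,0,0,0,1],[0,0,0,0,0,0,1]]]}}

```text
clock: 19.85
eef_pos: [636.7, 166.5, 68.8]
tool_rot: [-3.14, -0.002, -0.327]
force: [-0.2, -0.9, -2.3]
width: 24.6
gripper_force: 59.5
```

Run:
```python
from h import *
p=ctrl.get_image('wrist'); w,q,e,yaw=inhand(p,33); print(w,e,yaw); save(p,'w9')
S=cpt(C0,15,-65)+[.5,-.3]; v=Ro.from_euler('xyz',[np.pi,0,yaw]).inv().apply(np.r_[S-w[:2],0]); print(S,v,v/150)
```

```text
[ 6.36014457e+02  1.66806161e+02 -3.28163373e-01] [636.43763457 166.5717864   68.55640544] -0.32722061189473584
[635.04057636 164.49796725] [-1.80324200e-01  2.49873725e+00  3.06007058e-16] [-1.20216134e-03  1.66582484e-02  2.04004705e-18]
```

Emit:
{"method": "step_arm", "body": {"series": [[[0,0,0,0,0,0,1],[0,0,0,0,0,0,1],[0,0,0,0,0,0,1],[0,0,0,0,0,0,1],[0,0,0,0,0,0,1]]]}}

```text
clock: 20.4
eef_pos: [635.4, 166.4, 67.0]
tool_rot: [3.142, 0.0, -0.327]
force: [0.7, -0.3, -0.4]
width: 24.4
gripper_force: 59.5
```

Run:
```python
from h import *
p=ctrl.get_image('wrist'); w,q,e,yaw=inhand(p,33); print(w,e,yaw); save(p,'w9')
S=cpt(C0,15,-65)+[.5,-.3]; v=Ro.from_euler('xyz',[np.pi,0,yaw]).inv().apply(np.r_[S-w[:2],0]); print(S,v,v/150)
```

```text
[ 6.34805770e+02  1.66795605e+02 -3.28635598e-01] [635.42425948 166.48310549  67.03199569] -0.32695209588716034
[635.04057636 164.49796725] [9.60272829e-01 2.10051224e+00 2.57238559e-16] [6.40181886e-03 1.40034149e-02 1.71492373e-18]
```

Emit:
{"method": "step_arm", "body": {"series": [[[0,0,0,0.006,0.014,0,1],[0,0,0,0,0,0,1],[0,0,0,0,0,0,1],[0,0,0,0,0,0,1],[0,0,0,0,0,0,1],[0,0,0,0,0,0,1]]]}}

```text
clock: 21.05
eef_pos: [635.6, 164.3, 67.1]
tool_rot: [-3.142, -0.0, -0.327]
force: [0.4, 0.2, -1.5]
width: 24.8
gripper_force: 59.5
```

Run:
```python
from h import *
p=ctrl.get_image('wrist'); w,q,e,yaw=inhand(p,33); print(w,e,yaw)
S=cpt(C0,15,-65)+[.5,-.3]; v=Ro.from_euler('xyz',[np.pi,0,yaw]).inv().apply(np.r_[S-w[:2],0]); print(S,v,v/150)
c=np.r_[C0[:2]+[.5,-.3],C0[2]]; d=np.r_[cpt(c,15,0),1.297]
over(p,[(GEAR,w,e[2]-33),(CASE,c,0),(DRIVE,d,5),(circ(8,22),[*S,0],5)],'w9o')
```

```text
[ 6.35041326e+02  1.64510875e+02 -3.27210643e-01] [635.64028477 164.21790609  67.08052435] -0.32700862257932495
[635.04057636 164.49796725] [3.43573708e-03 1.24645154e-02 1.52646289e-18] [2.29049139e-05 8.30967693e-05 1.01764193e-20]
```

View pics/w9o.png

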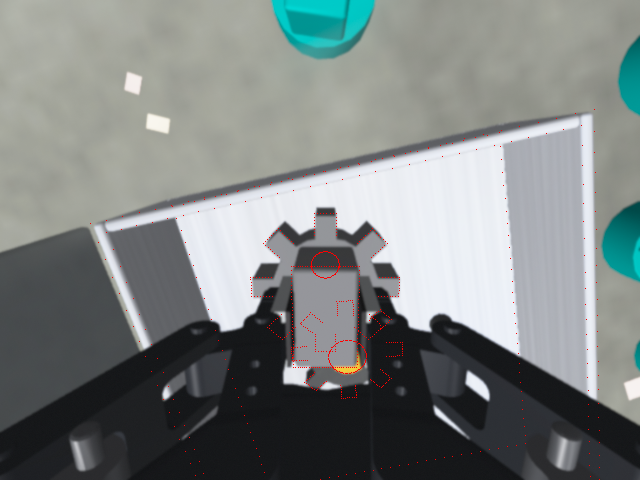

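The floor lines and hub match the overlay, and the gear sits centred over shaft 1. Lowering it.

Emit:
{"method": "step_arm", "body": {"series": [[[0,0,0,0,0,0.04,1],[0,0,0,0,0,0.04,1],[0,0,0,0,0,0.03,1],[0,0,0,0,0,0.03,1],[0,0,0,0,0,0.03,1],[0,0,0,0,0,0,1],[0,0,0,0,0,0,1]]]}}

```text
clock: 21.8
eef_pos: [635.7, 164.1, 41.5]
tool_rot: [3.142, 0.0, -0.327]
force: [-0.4, 0.1, -1.0]
width: 25.2
gripper_force: 59.5
```

Emit:
{"method": "step_arm", "body": {"series": [[[0,0,0,0,0,0.015,1],[0,0,0,0,0,0.015,1],[0,0,0,0,0,0,1],[0,0,0,0,0,0,1]]]}}

```text
clock: 22.2
eef_pos: [636.1, 164.4, 38.9]
tool_rot: [-3.141, -0.001, -0.327]
force: [-3.1, -0.3, 9.0]
width: 24.7
gripper_force: 60.9
```

Emit:
{"method": "step_arm", "body": {"series": [[[0,0,0,0,0,0,0.4],[0,0,0,0,0,0,0.4],[0,0,0,0,0,0,0.4],[0,0,0,0,0,-0.15,0.4],[0,0,0,0,0,-0.3,0.4],[0,0,0,0,0,-0.3,0.4],[0,0,0,0,0,-0.1,0.4],[0,0,0,0,0,0,0.4],[0,0,0,0,0,0,0.4]]]}}

```text
clock: 23.1
eef_pos: [634.9, 164.0, 163.6]
tool_rot: [3.141, 0.001, -0.327]
force: [-0.6, 0.5, -1.2]
width: 51.2
gripper_force: 0.0
```

Run:
```python
from h import *
p=ctrl.get_image('wrist'); G=grad(p); save(p,'w10')
for z in (5,17):
    w,q=fit(p,GEAR,(635,164.5),-.33,z=z,rxy=6,ryaw=.1,G=G); print(z,w.round(3),q)
d,q=fit(p,DRIVE,(570.4,171.4),1.297,z=5,rxy=4,ryaw=.2,G=G); print(d,q)
plan([(578.7,-240.4,150,-.938,.4)],step=44)
```

```text
5 [ 6.34398e+02  1.64477e+02 -3.22000e-01] 3.2552776
17 [ 6.37141e+02  1.63828e+02 -3.24000e-01] 2.9936843
[571.17604167 171.05625      1.3301229 ] 3.8613026
call [0.0,0.0,0.078,0.051,0.267,0.009,0.4], [0.0,0.0,0.078,0.068,0.264,0.009,0.4], [0.0,0.0,0.078,0.084,0.259,0.009,0.4], [0.0,0.0,0.078,0.099,0.253,0.009,0.4], [0.0,0.0,0.078,0.115,0.247,0.009,0.4], [0.0,0.0,0.078,0.129,0.239,0.009,0.4], [0.0,0.0,0.078,0.144,0.231,0.009,0.4], [0.0,0.0,0.078,0.158,0.222,0.009,0.4], [0.0,0.0,0.078,0.171,0.212,0.009,0.4], [0.0,0.0,0.078,0.183,0.201,0.008,0.4]
```

Emit:
{"method": "step_arm", "body": {"series": [[[0,0,0.078,0.051,0.267,0.009,0.4],[0,0,0.078,0.068,0.264,0.009,0.4],[0,0,0.078,0.084,0.259,0.009,0.4],[0,0,0.078,0.099,0.253,0.009,0.4],[0,0,0.078,0.115,0.247,0.009,0.4],[0,0,0.078,0.129,0.239,0.009,0.4],[0,0,0.078,0.144,0.231,0.009,0.4],[0,0,0.078,0.158,0.222,0.009,0.4],[0,0,0.078,0.171,0.212,0.009,0.4],[0,0,0.078,0.183,0.201,0.009,0.4],[0,0,0,0,0,0,0.4],[0,0,0,0,0,0,0.4]]]}}

```text
clock: 24.35
eef_pos: [578.0, -241.1, 148.9]
tool_rot: [3.139, 0.003, -0.942]
force: [0.9, 0.8, -0.7]
width: 51.3
gripper_force: 0.0
```

Emit:
{"method": "step_arm", "body": {"series": [[[0,0,0,0,0,0,0.4],[0,0,0,0,0,0,0.4],[0,0,0,0,0,0,0.4]]]}}

```text
clock: 24.65
eef_pos: [580.1, -238.5, 150.8]
tool_rot: [-3.141, 0.001, -0.937]
force: [0.3, -0.1, 0.6]
width: 51.2
gripper_force: 0.0
```

Run:
```python
from h import *
p=ctrl.get_image('wrist'); G=grad(p); save(p,'w11')
w,q=fit(p,GEAR,(578.7,-240.4),-.938,rxy=12,ryaw=.3,G=G); print(w,q)
plan([(w[0],w[1],33,w[2],.4,4)])
```

```text
[ 576.184375   -241.525        -0.94124074] 2.1857402
call [-0.0,0.0,0.001,-0.0,0.008,0.197,0.4], [-0.0,0.0,0.001,-0.0,0.008,0.197,0.4], [-0.0,0.0,0.001,-0.0,0.008,0.197,0.4], [-0.0,0.0,0.001,-0.0,0.008,0.197,0.4]
```

Emit:
{"method": "step_arm", "body": {"series": [[[0,0,0,0,0.008,0.197,0.4],[0,0,0,0,0.008,0.197,0.4],[0,0,0,0,0.004,0.197,0.4],[0,0,0,0,0,0.19,0.4],[0,0,0,0,0,0,0.4],[0,0,0,0,0,0,0.4],[0,0,0,0,0,0,1],[0,0,0,0,0,0,1],[0,0,0,0,0,0,1],[0,0,0,0,0,0,1],[0,0,0,0,0,0,1]]]}}

```text
clock: 25.8
eef_pos: [578.8, -242.4, 36.0]
tool_rot: [-3.139, -0.003, -0.939]
force: [-0.2, 0.5, 6.7]
width: 24.9
gripper_force: 59.8
```

Run:
```python
from h import *
plan([(577.5,-241,150,-.94,1,4),(505.8,178.3,150,-.3325,1)],step=44)
```

```text
call [-0.001,-0.001,0.0,-0.003,0.0,-0.19,1], [-0.001,-0.001,0.0,-0.003,0.0,-0.19,1], [-0.001,-0.001,0.0,-0.003,0.0,-0.19,1], [-0.001,-0.001,0.0,-0.003,0.0,-0.19,1], [0.0,0.0,-0.077,-0.254,-0.126,-0.0,1], [0.0,0.0,-0.077,-0.246,-0.141,-0.0,1], [0.0,0.0,-0.077,-0.237,-0.156,-0.0,1], [0.0,0.0,-0.077,-0.227,-0.17,-0.0,1], [0.0,0.0,-0.077,-0.216,-0.184,-0.0,1], [0.0,0.0,-0.077,-0.205,-0.196,-0.0,1], [0.0,0.0,-0.077,-0.192,-0.208,-0.0,1], [0.0,0.0,-0.077,-0.179,-0.22,-0.0,1]
call [0.0,0.0,-0.077,-0.166,-0.23,-0.0,1], [0.0,0.0,-0.077,-0.151,-0.24,-0.0,1]
```

Emit:
{"method": "step_arm", "body": {"series": [[[0,0,0,0,0,-0.19,1],[0,0,0,0,0,-0.19,1],[0,0,0,0,0,-0.19,1],[0,0,0,0,0,-0.19,1],[0,0,-0.077,-0.254,-0.126,0,1],[0,0,-0.077,-0.246,-0.141,0,1],[0,0,-0.077,-0.237,-0.156,0,1],[0,0,-0.077,-0.227,-0.17,0,1],[0,0,-0.077,-0.216,-0.184,0,1],[0,0,-0.077,-0.205,-0.196,0,1],[0,0,-0.077,-0.192,-0.208,0,1],[0,0,-0.077,-0.179,-0.22,0,1]]]}}

```text
clock: 27.0
eef_pos: [519.6, 95.0, 148.6]
tool_rot: [-3.141, -0.001, -0.454]
force: [0.4, 0.0, -1.6]
width: 24.7
gripper_force: 59.3
```

Emit:
{"method": "step_arm", "body": {"series": [[[0,0,-0.077,-0.166,-0.23,0,1],[0,0,-0.077,-0.151,-0.24,0,1],[0,0,0,0,0,0.2,1],[0,0,0,0,0,0.2,1],[0,0,0,0,0,0.13,1],[0,0,0,0,0,0,1],[0,0,0,0,0,0,1],[0,0,0,0,0,0,1],[0,0,0,0,0,0,1],[0,0,0,0,0,0,1]]]}}

```text
clock: 28.0
eef_pos: [506.3, 177.5, 69.4]
tool_rot: [-3.14, -0.001, -0.335]
force: [-1.0, -0.3, -1.1]
width: 24.6
gripper_force: 59.3
```

```bash
cat >> h.py <<'E'
C1=np.r_[C0[:2]+[.5,-.3],C0[2]]
def align(zoff,sh,name):
    p=ctrl.get_image('wrist'); w,q,e,yaw=inhand(p,zoff); print('held',w.round(3),q,'tcp',e.round(2),yaw)
    S=cpt(C1,*SH[sh]); v=Ro.from_euler('xyz',[np.pi,0,yaw]).inv().apply(np.r_[S-w[:2],0]); 
    d,qd=fit(p,DRIVE,cpt(C1,15,0),1.297,z=5,rxy=4,ryaw=.15); print('drive',d,qd)
    want=2*C1[2]-d[2]+np.pi/8; 
    print('shift mm',v.round(2),'units',(v/150).round(4),'yaw err',wr((w[2]-want)*8)/8)
    dd=np.r_[cpt(C1,15,0),d[2]]
    over(p,[(GEAR,w,e[2]-zoff),(CASE,C1,0),(DRIVE,dd,5)],name)
E
python3 - <<'E'
from h import *
align(35.5,2,'w12o')
E
```

```text
held [ 5.04616e+02  1.78178e+02 -3.42000e-01] 3.0142052 tcp [506.18 177.46  69.22] -0.33502780018357714
drive [570.16090149 171.61404036   1.29375926] 4.2118173
shift mm [ 1.04 -0.55 -0.  ] units [ 0.0069 -0.0037 -0.    ] yaw err -0.012978519636083874
```

View pics/w12o.png

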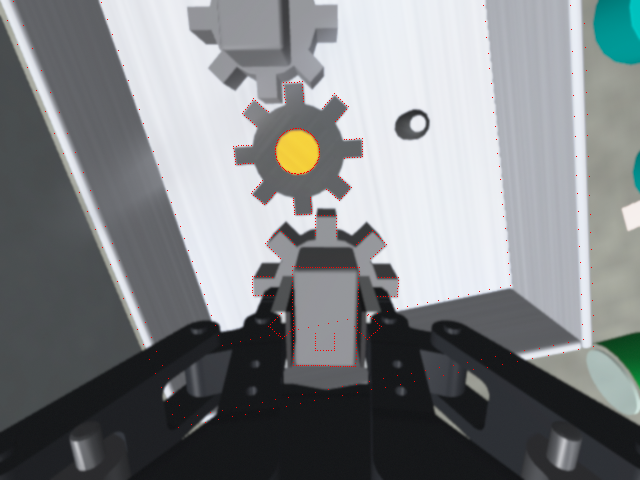

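The gear on shaft 1 is meshed at (268,60). The held gear lines up for shaft 2.

Emit:
{"method": "step_arm", "body": {"series": [[[0,0,-0.016,0.007,-0.004,0,1],[0,0,0,0,0,0.04,1],[0,0,0,0,0,0.04,1],[0,0,0,0,0,0.03,1],[0,0,0,0,0,0.03,1],[0,0,0,0,0,0.02,1],[0,0,0,0,0,0,1],[0,0,0,0,0,0,1]]]}}

```text
clock: 28.85
eef_pos: [506.9, 177.6, 44.4]
tool_rot: [3.142, 0.0, -0.322]
force: [0.4, -1.0, -2.0]
width: 24.7
gripper_force: 59.3
```

Emit:
{"method": "step_arm", "body": {"series": [[[0,0,0,0,0,0.015,1],[0,0,0,0,0,0.015,1],[0,0,0,0,0,0.01,1],[0,0,0,0,0,0,1],[0,0,0,0,0,0,1]]]}}

```text
clock: 29.35
eef_pos: [507.1, 177.8, 40.9]
tool_rot: [-3.141, -0.001, -0.322]
force: [-4.6, -0.7, 22.8]
width: 24.1
gripper_force: 62.4
```

Home. Release, lift, and go to gear C at (458,-188).

Emit:
{"method": "step_arm", "body": {"series": [[[0,0,0,0,0,-0.02,1],[0,0,0,0,0,0,0.4],[0,0,0,0,0,0,0.4],[0,0,0,0,0,0,0.4],[0,0,0,0,0,-0.15,0.4],[0,0,0,0,0,-0.3,0.4],[0,0,0,0,0,-0.26,0.4],[0,0,0,0,0,0,0.4],[0,0,0,0,0,0,0.4]]]}}

```text
clock: 30.25
eef_pos: [507.2, 177.7, 148.4]
tool_rot: [-3.141, -0.001, -0.322]
force: [-0.4, -0.5, -0.9]
width: 51.5
gripper_force: 0.0
```

Run:
```python
from h import *
p=ctrl.get_image('wrist'); G=grad(p); save(p,'w13')
for z in (5,17):
    w,q=fit(p,GEAR,(505.8,178.3),-.33,z=z,rxy=6,ryaw=.1,G=G); print(z,w.round(3),q)
plan([(458.2,-188.2,150,-.55,.4)],step=46)
```

```text
5 [ 5.04988e+02  1.78300e+02 -3.42000e-01] 3.3564992
17 [ 5.07777e+02  1.77675e+02 -3.47000e-01] 2.9352252
call [0.0,0.0,0.032,0.052,0.268,-0.002,0.4], [0.0,0.0,0.032,0.059,0.267,-0.002,0.4], [0.0,0.0,0.032,0.065,0.265,-0.002,0.4], [0.0,0.0,0.032,0.072,0.263,-0.002,0.4], [0.0,0.0,0.032,0.079,0.262,-0.002,0.4], [0.0,0.0,0.032,0.085,0.259,-0.002,0.4], [0.0,0.0,0.032,0.092,0.257,-0.002,0.4], [0.0,0.0,0.032,0.098,0.255,-0.002,0.4], [0.0,0.0,0.032,0.105,0.252,-0.002,0.4]
```

Emit:
{"method": "step_arm", "body": {"series": [[[0,0,0.032,0.052,0.268,0,0.4],[0,0,0.032,0.059,0.267,0,0.4],[0,0,0.032,0.065,0.265,0,0.4],[0,0,0.032,0.072,0.263,0,0.4],[0,0,0.032,0.079,0.262,0,0.4],[0,0,0.032,0.085,0.259,0,0.4],[0,0,0.032,0.092,0.257,0,0.4],[0,0,0.032,0.098,0.255,0,0.4],[0,0,0.032,0.105,0.252,0,0.4],[0,0,0,0,0,0,0.4],[0,0,0,0,0,0,0.4],[0,0,0,0,0,0,0.4]]]}}

```text
clock: 31.5
eef_pos: [458.5, -186.3, 146.8]
tool_rot: [-3.141, 0.003, -0.547]
force: [0.0, 0.7, -0.1]
width: 51.3
gripper_force: 0.0
```

Run:
```python
from h import *
p=ctrl.get_image('wrist'); G=grad(p); save(p,'w14'); print(ctrl.read_state()['eef_pos'])
w,q=fit(p,GEAR,(458.2,-188.2),-.55,rxy=12,ryaw=.3,G=G); print(w,q)
plan([(w[0],w[1],33,w[2],.4,4)])
```

```text
[ 458.7938177  -186.0157273   147.10956601]
[ 453.54375    -188.7625       -0.54722222] 2.2117994
call [-0.0,0.001,0.0,-0.005,0.009,0.19,0.4], [-0.0,0.001,0.0,-0.005,0.009,0.19,0.4], [-0.0,0.001,0.0,-0.005,0.009,0.19,0.4], [-0.0,0.001,0.0,-0.005,0.008,0.19,0.4]
```

Emit:
{"method": "step_arm", "body": {"series": [[[0,0,0,0,0,0.13,0.4],[0,0,0,0,0,0.13,0.4],[0,0,0,0,0,0,0.4],[0,0,0,0,0,0,0.4],[0,0,0,0,0,0,0.4]]]}}

```text
clock: 32.05
eef_pos: [459.7, -187.4, 109.6]
tool_rot: [-3.141, -0.001, -0.547]
force: [0.4, 0.7, 0.1]
width: 50.9
gripper_force: 0.0
```

Run:
```python
from h import *
p=ctrl.get_image('wrist'); G=grad(p); print(ctrl.read_state()['eef_pos'])
for M in (GEAR,BAR):
    w,q=fit(p,M,(456,-188.2),-.55,rxy=12,ryaw=.2,G=G); print(w,q)
    if M is GEAR: over(p,[(GEAR,w,0)],'w15o'); w0=w
plan([(w0[0],w0[1],33,w0[2],.4,3)])
```

```text
[ 459.69051081 -187.67064426  109.73146319]
[ 453.859375   -188.340625     -0.54876543] 2.48111
[ 453.8125     -188.3875       -0.54586139] 2.5207925
call [-0.0,-0.001,0.0,-0.011,0.008,0.17,0.4], [-0.0,-0.001,0.0,-0.01,0.008,0.171,0.4], [-0.0,-0.001,0.0,-0.01,0.008,0.171,0.4]
```

View pics/w15o.png

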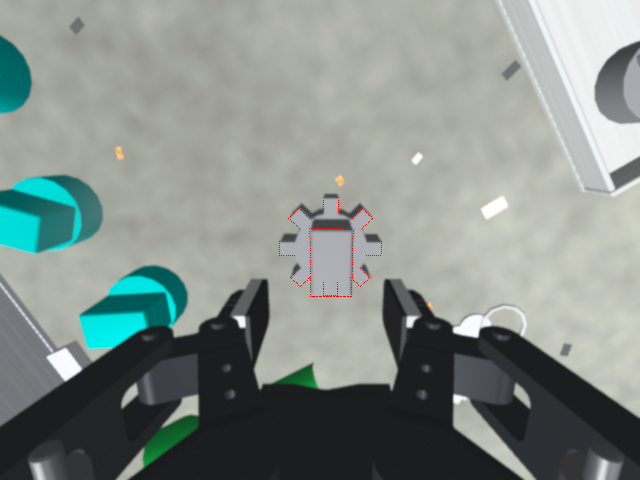

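The overlay fits the gear at (330,250). I'll shift by the offset and grasp.

Emit:
{"method": "step_arm", "body": {"series": [[[0,0,0,-0.031,0.024,0.1,0.4],[0,0,0,0,0,0.2,0.4],[0,0,0,0,0,0.21,0.4],[0,0,0,0,0,0,0.4],[0,0,0,0,0,0,0.4],[0,0,0,0,0,0,1],[0,0,0,0,0,0,1],[0,0,0,0,0,0,1],[0,0,0,0,0,0,1],[0,0,0,0,0,0,1]]]}}

```text
clock: 33.1
eef_pos: [454.4, -189.0, 34.2]
tool_rot: [-3.141, -0.003, -0.548]
force: [-0.3, 0.7, 6.6]
width: 24.8
gripper_force: 59.8
```

Run:
```python
from h import *
S=cpt(C1,-50,0); print(S)
plan([(455,-188,150,-.547,1,4),(S[0]+1.5,S[1]-.7,150,-.327,1)],step=46)
```

```text
[563.48232838 106.79686548]
call [-0.0,-0.001,-0.0,0.001,-0.002,-0.193,1], [-0.0,-0.001,-0.0,0.001,-0.002,-0.193,1], [-0.0,-0.001,-0.0,0.0,-0.002,-0.193,1], [-0.0,-0.001,-0.0,0.0,-0.002,-0.193,1], [-0.0,0.0,-0.04,-0.056,-0.294,-0.0,1], [-0.0,0.0,-0.04,-0.047,-0.295,-0.0,1], [-0.0,0.0,-0.04,-0.038,-0.297,-0.0,1], [-0.0,0.0,-0.04,-0.028,-0.298,-0.0,1], [-0.0,0.0,-0.04,-0.019,-0.298,-0.0,1], [-0.0,0.0,-0.04,-0.01,-0.299,-0.0,1], [-0.0,0.0,-0.04,-0.0,-0.299,-0.0,1]
```

Emit:
{"method": "step_arm", "body": {"series": [[[0,0,0,0,0,-0.193,1],[0,0,0,0,0,-0.193,1],[0,0,0,0,0,-0.193,1],[0,0,0,0,0,-0.193,1],[0,0,-0.04,-0.056,-0.294,0,1],[0,0,-0.04,-0.047,-0.295,0,1],[0,0,-0.04,-0.038,-0.297,0,1],[0,0,-0.04,-0.028,-0.298,0,1],[0,0,-0.04,-0.019,-0.298,0,1],[0,0,-0.04,-0.01,-0.299,0,1],[0,0,-0.04,0,-0.299,0,1]]]}}

```text
clock: 34.2
eef_pos: [563.9, 107.2, 149.3]
tool_rot: [-3.141, -0.001, -0.327]
force: [1.1, 0.2, -1.7]
width: 24.9
gripper_force: 59.7
```

Emit:
{"method": "step_arm", "body": {"series": [[[0,0,0,0,0,0.2,1],[0,0,0,0,0,0.2,1],[0,0,0,0,0,0.15,1],[0,0,0,0,0,0,1],[0,0,0,0,0,0,1],[0,0,0,0,0,0,1],[0,0,0,0,0,0,1],[0,0,0,0,0,0,1]]]}}

```text
clock: 35.0
eef_pos: [564.3, 105.5, 66.9]
tool_rot: [-3.141, -0.002, -0.329]
force: [-0.0, -0.6, -2.2]
width: 25.3
gripper_force: 59.6
```

Run:
```python
from h import *
align(34,0,'w16o')
```

```text
held [ 5.64242e+02  1.05556e+02 -3.27000e-01] 2.9853454 tcp [564.09 105.48  66.64] -0.32870362288775934
drive [570.20777649 171.62966536   1.30035648] 3.2459955
shift mm [-1.12 -0.93 -0.  ] units [-0.0075 -0.0062 -0.    ] yaw err 0.008713923652999167
```

View pics/w16o.png

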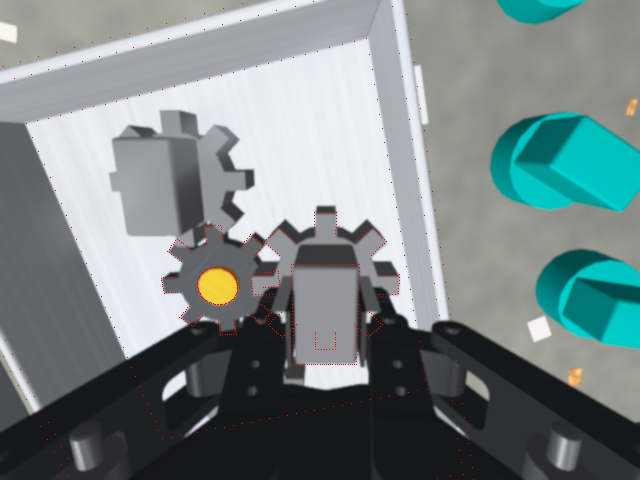

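The overlay is aligned, with the drive hub at (218,285) on prediction. I'll correct about 1 mm and lower.

Emit:
{"method": "step_arm", "body": {"series": [[[0,0,0.01,-0.007,-0.006,0,1],[0,0,0,0,0,0.04,1],[0,0,0,0,0,0.04,1],[0,0,0,0,0,0.03,1],[0,0,0,0,0,0.03,1],[0,0,0,0,0,0.02,1],[0,0,0,0,0,0,1],[0,0,0,0,0,0,1]]]}}

```text
clock: 35.85
eef_pos: [562.9, 106.6, 41.7]
tool_rot: [-3.142, -0.0, -0.336]
force: [0.3, 0.3, -2.4]
width: 24.7
gripper_force: 59.6
```

Emit:
{"method": "step_arm", "body": {"series": [[[0,0,0,0,0,0.015,1],[0,0,0,0,0,0.01,1],[0,0,0,0,0,0,1],[0,0,0,0,0,0,1]]]}}

```text
clock: 36.25
eef_pos: [563.2, 106.7, 39.2]
tool_rot: [-3.141, -0.001, -0.336]
force: [-2.3, -0.3, 7.6]
width: 24.7
gripper_force: 61.0
```

Emit:
{"method": "step_arm", "body": {"series": [[[0,0,0,0,0,-0.01,0.4],[0,0,0,0,0,0,0.4],[0,0,0,0,0,0,0.4],[0,0,0,0,0,-0.15,0.4],[0,0,0,0,0,-0.3,0.4],[0,0,0,0,0,-0.33,1],[0,0,0,0,0,-0.33,1],[0,0,0,0,0,-0.33,1],[0,0,0,0,0,-0.33,1],[0,0,0,0,0,-0.33,1],[0,0,0,0,0,0,1],[0,0,0,0,0,0,1]]]}}

```text
clock: 37.45
eef_pos: [563.2, 106.7, 355.5]
tool_rot: [-3.14, -0.002, -0.336]
force: [-0.4, -0.3, -0.2]
width: 0.2
gripper_force: 0.0
```

```bash
cat >> h.py <<'E'
def coverpts(th):
    o=[]
    for h in (0,6):
        for M in (seg((0,-120,h),(210,-120,h)),seg((210,-120,h),(210,120,h)),seg((210,120,h),(0,120,h))): o.append(M)
    o=np.vstack(o); r,y,h=o.T
    # plate dir -> -x at th=0, outer normal +z at 0
    return np.c_[105-r*np.cos(th)+h*np.sin(th),y,70+r*np.sin(th)+h*np.cos(th)]
def coverang(cams,lo=0,hi=1.9,step=.01):
    ps=[ctrl.get_image(n) for n in cams]; Gs=[grad(p) for p in ps]; best=[]
    for th in np.arange(lo,hi,step):
        M=coverpts(th); c,s=np.cos(C1[2]),np.sin(C1[2]); W=np.c_[M[:,0]*c-M[:,1]*s+C1[0],M[:,0]*s+M[:,1]*c+C1[1],M[:,2]]
        v=0
        for p,G in zip(ps,Gs):
            K=W@np.array(p['R']).T+np.array(p['t'])
            u=(p['fx']*K[:,0]/K[:,2]+p['cx']).astype(np.float32);w=(p['fy']*K[:,1]/K[:,2]+p['cy']).astype(np.float32)
            v+=cv2.remap(G,u[None],w[None],cv2.INTER_LINEAR).mean()/G.mean()
        best.append((v,th))
    best.sort(reverse=True); return [(round(float(a),2),round(float(b),3)) for a,b in best[:4]],ps
E
python3 - <<'E'
from h import *
s=ctrl.read_state(); print(s['eef_pos'],s['width'])
p=ctrl.get_image('wrist'); G=grad(p); save(p,'w17')
for n,(x,y) in SH.items():
    for z in (5,17):
        w,q=fit(p,GEAR,cpt(C1,x,y),-.33,z=z,rxy=6,ryaw=.1,G=G); print(n,z,w.round(3),round(float(q),2),cpt(C1,x,y).round(1))
b,ps=coverang(['top','side']); print(b)
L=[]
for p in ps:
    d=ctrl.recognise(p,'cover_handle'); print(d[:1]); uv=d[0]['centre']; a=ray(p,uv,0); c=-np.array(p['R']).T@np.array(p['t']); L.append((c,(a-c)/np.linalg.norm(a-c)))
A=sum(np.eye(3)-np.outer(d,d) for c,d in L); bb=sum((np.eye(3)-np.outer(d,d))@c for c,d in L); print('knob',np.linalg.solve(A,bb))
print('hinge',cpt(C1,105,0))
E
```

```text
[563.19949253 106.69742808 355.48121905] 0.23232668827955494
0 5 [ 5.63787e+02  1.04820e+02 -3.36000e-01] 2.81 [563.5 106.8]
0 17 [ 5.66045e+02  1.05820e+02 -3.35000e-01] 2.86 [563.5 106.8]
1 5 [ 6.34580e+02  1.65029e+02 -3.37000e-01] 2.97 [635.  164.5]
1 17 [ 6.34322e+02  1.63076e+02 -3.36000e-01] 3.03 [635.  164.5]
2 5 [ 5.05711e+02  1.78863e+02 -3.42000e-01] 3.03 [505.8 178.4]
2 17 [ 5.08062e+02  1.74121e+02 -3.57000e-01] 2.98 [505.8 178.4]
[(4.73, 1.67), (4.6, 1.68), (4.58, 1.66), (4.4, 1.69)]
[{'centre': [189.6, 219.7], 'score': 0.96}]
[{'centre': [451.8, 235.8], 'score': 0.69}]
knob [567.26710515 285.21657935 167.1036546 ]
hinge [580.0043104  260.91378249]
```

View pics/w17.png

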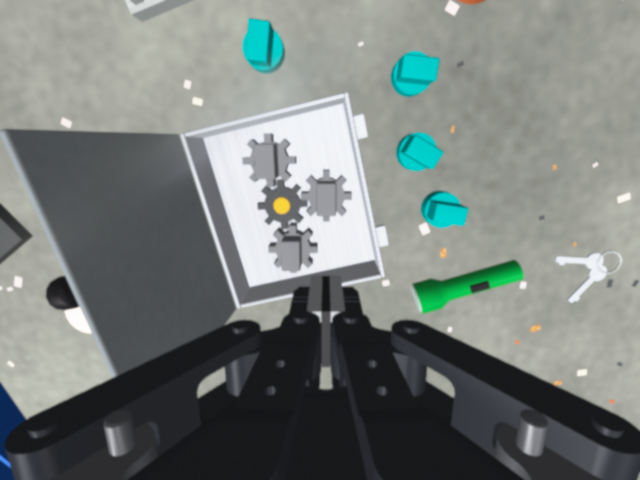

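All three gears are seated and meshed (drive hub at (281,205)), and the cover is open at about 1.67 rad with its knob at (62,293). Now I'll go around to the cover's outer side with the fingers shut.

```bash
cat >> h.py <<'E'
def cw(X,Y,z): return (*cpt(C1,X,Y),z)
E
python3 - <<'E'
from h import *
print(cw(200,45,234))
plan([(*cw(200,45,350),-.107,1),(*cw(200,45,234),-.107,1,3)],step=40)
E
```

```text
(np.float64(545.3870654134391), np.float64(360.1692425415196), 234)
call [0.0,0.001,-0.042,-0.095,-0.223,0.003,1], [0.0,0.001,-0.042,-0.087,-0.226,0.003,1], [0.0,0.001,-0.042,-0.08,-0.229,0.003,1], [0.0,0.001,-0.042,-0.072,-0.231,0.003,1], [0.0,0.001,-0.042,-0.065,-0.233,0.003,1], [0.0,0.001,-0.042,-0.057,-0.235,0.003,1], [0.0,0.001,-0.042,-0.049,-0.237,0.003,1], [0.0,0.0,0.0,-0.0,-0.0,0.258,1], [0.0,0.0,0.0,-0.0,-0.0,0.258,1], [0.0,0.0,0.0,-0.0,-0.0,0.258,1]
```

Emit:
{"method": "step_arm", "body": {"series": [[[0,0,-0.042,-0.095,-0.223,0,1],[0,0,-0.042,-0.087,-0.226,0,1],[0,0,-0.042,-0.08,-0.229,0,1],[0,0,-0.042,-0.072,-0.231,0,1],[0,0,-0.042,-0.065,-0.233,0,1],[0,0,-0.042,-0.057,-0.235,0,1],[0,0,-0.042,-0.049,-0.237,0,1],[0,0,0,0,0,0,1],[0,0,0,0,0,0,1],[0,0,0,0,0,0.258,1],[0,0,0,0,0,0.258,1],[0,0,0,0,0,0.258,1]]]}}

```text
clock: 38.9
eef_pos: [546.9, 357.9, 237.1]
tool_rot: [3.14, -0.001, -0.108]
force: [1.1, 0.5, 0.3]
width: 0.0
gripper_force: 0.0
```

Run:
```python
from h import *
print(ctrl.read_state()['eef_pos'])
b,ps=coverang(['top']); print(b)
T=[(*cw(150,45,234),-.107,1,3)]
r=165
for th in np.arange(1.6,-.01,-.1):
    T.append((*cw(105-r*np.cos(th)+6*np.sin(th)+14.5,45,70+r*np.sin(th)+6*np.cos(th)),-.107,1))
plan(T)
```

```text
[546.86345083 357.93527186 237.08654156]
[(2.87, 1.67), (2.78, 1.66), (2.75, 1.68), (2.68, 0.0)]
call [0.004,0.004,-0.0,0.003,0.1,-0.008,1], [0.004,0.004,-0.0,0.003,0.1,-0.009,1], [0.004,0.004,-0.0,0.003,0.1,-0.009,1], [0.0,0.0,0.0,0.0,0.131,-0.005,1], [0.0,0.0,0.0,0.0,0.11,-0.002,1], [0.0,0.0,0.0,0.0,0.11,0.009,1], [0.0,0.0,0.0,0.0,0.108,0.02,1], [0.0,0.0,0.0,0.0,0.106,0.031,1], [0.0,0.0,0.0,0.0,0.102,0.041,1], [0.0,0.0,0.0,0.0,0.097,0.051,1], [0.0,0.0,0.0,0.0,0.092,0.061,1], [0.0,0.0,0.0,0.0,0.085,0.07,1]
call [0.0,0.0,0.0,0.0,0.078,0.078,1], [0.0,0.0,0.0,0.0,0.07,0.085,1], [0.0,0.0,0.0,0.0,0.061,0.092,1], [0.0,0.0,0.0,0.0,0.051,0.097,1], [0.0,0.0,0.0,0.0,0.041,0.102,1], [0.0,0.0,0.0,0.0,0.031,0.106,1], [0.0,0.0,0.0,0.0,0.02,0.108,1], [0.0,0.0,0.0,0.0,0.009,0.11,1]
```

Emit:
{"method": "step_arm", "body": {"series": [[[0,0,0,0.003,0.1,0,1],[0,0,0,0.003,0.1,0,1],[0,0,0,0.003,0.1,0,1],[0,0,0,0,0.065,0,1],[0,0,0,0,0.065,0,1],[0,0,0,0,0.055,0,1],[0,0,0,0,0.055,0,1],[0,0,0,0,0.055,0.004,1],[0,0,0,0,0.055,0.004,1],[0,0,0,0,0,0,1]]]}}

```text
clock: 39.95
eef_pos: [539.0, 262.5, 240.2]
tool_rot: [-3.139, -0.005, -0.107]
force: [0.2, -1.0, 6.0]
width: 0.0
gripper_force: 2.5
```

Run:
```python
from h import *
s=ctrl.read_state();e=s['eef_pos']; c,sn=np.cos(C1[2]),np.sin(C1[2]); d=e[:2]-C1[:2]; print('case XYz',d[0]*c+d[1]*sn,-d[0]*sn+d[1]*c,e[2],s['force'])
b,ps=coverang(['top','side']); print(b)
```

```text
case XYz 102.1817520417378 40.94798681677984 240.16187167197486 [ 0.18286132 -0.97917507  5.95692904]
[(4.98, 0.0), (4.91, 0.01), (4.83, 0.02), (4.73, 0.03)]
```

Emit:
{"method": "step_arm", "body": {"series": [[[0,0,0,0,0.054,0.012,1],[0,0,0,0,0.054,0.012,1],[0,0,0,0,0.053,0.018,1],[0,0,0,0,0.053,0.018,1],[0,0,0,0,0.051,0.022,1],[0,0,0,0,0.051,0.022,1],[0,0,0,0,0.048,0.028,1],[0,0,0,0,0.048,0.028,1],[0,0,0,0,0.046,0.032,1],[0,0,0,0,0.046,0.032,1],[0,0,0,0,0,0,1]]]}}

```text
clock: 41.15
eef_pos: [528.6, 186.1, 202.4]
tool_rot: [3.14, 0.002, -0.107]
force: [0.6, 0.4, -0.6]
width: 0.1
gripper_force: 0.0
```

Run:
```python
from h import *
s=ctrl.read_state();e=s['eef_pos']; c,sn=np.cos(C1[2]),np.sin(C1[2]); d=e[:2]-C1[:2]; X=d[0]*c+d[1]*sn; print('case XYz',X,-d[0]*sn+d[1]*c,e[2],s['force'])
b,ps=coverang(['top','side'],lo=.3); print(b); save(ps[1],'s2')
from scipy.optimize import brentq
# angle implied by corner contact
f=lambda th: (X-14.5-105)*np.sin(th)+(e[2]-70)*np.cos(th)-6
print('theta',brentq(f,.1,1.6),'r',np.hypot(X-119.5,e[2]-70))
```

```text
case XYz 25.138046356994924 43.16850144361243 202.42949643703378 [ 0.59117309  0.43367142 -0.64901578]
[(3.37, 0.94), (3.36, 0.92), (3.36, 0.93), (3.35, 0.95)]
theta 0.9147938742442985 r 162.6091935343478
```

View pics/s2.png

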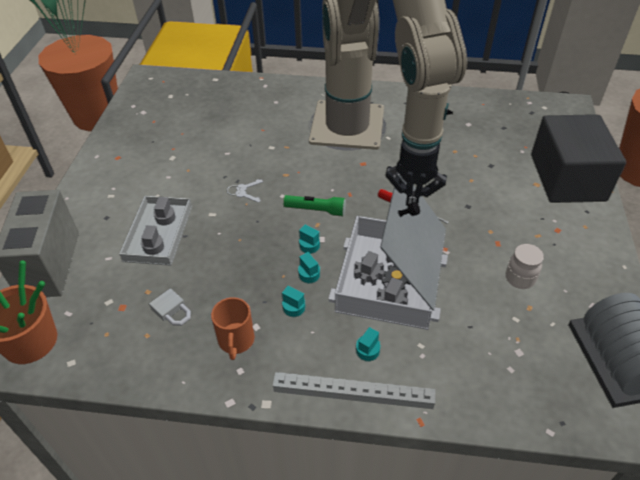

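The side view shows the cover partly lowered (about 0.92 rad) with the fingers on its outer face. Continuing along the arc.

Emit:
{"method": "step_arm", "body": {"series": [[[0,0,0,0,0.043,0.035,1],[0,0,0,0,0.043,0.035,1],[0,0,0,0,0.039,0.039,1],[0,0,0,0,0.039,0.039,1],[0,0,0,0,0.035,0.043,1],[0,0,0,0,0.035,0.043,1],[0,0,0,0,0.03,0.046,1],[0,0,0,0,0.03,0.046,1],[0,0,0,0,0.026,0.048,1],[0,0,0,0,0.026,0.048,1],[0,0,0,0,0.02,0.051,1],[0,0,0,0,0.02,0.051,1]]]}}

```text
clock: 42.45
eef_pos: [523.1, 130.1, 124.3]
tool_rot: [3.141, 0.0, -0.106]
force: [0.6, 0.9, 1.3]
width: -0.2
gripper_force: 0.6
```

Emit:
{"method": "step_arm", "body": {"series": [[[0,0,0,0,0.015,0.053,1],[0,0,0,0,0.015,0.053,1],[0,0,0,0,0.01,0.054,1],[0,0,0,0,0.01,0.054,1],[0,0,0,0,0,0.03,1],[0,0,0,0,0,0.02,1],[0,0,0,0,0,0,1],[0,0,0,0,0,0,1]]]}}

```text
clock: 43.25
eef_pos: [522.4, 123.4, 85.4]
tool_rot: [-3.141, -0.0, -0.105]
force: [-0.6, -0.3, 0.8]
width: -0.1
gripper_force: 0.0
```

Run:
```python
from h import *
s=ctrl.read_state();e=s['eef_pos']; c,sn=np.cos(C1[2]),np.sin(C1[2]); d=e[:2]-C1[:2]; X=d[0]*c+d[1]*sn; print('case XYz',X,-d[0]*sn+d[1]*c,e[2],s['force'])
```

```text
case XYz -37.90065956252287 42.58519307269303 85.40892087872082 [-0.6359742  -0.3228483   0.78270851]
```

Emit:
{"method": "step_arm", "body": {"series": [[[0,0,0,0,0,0.03,1],[0,0,0,0,0,0.025,1],[0,0,0,0,0,0.01,1],[0,0,0,0,0,0,1],[0,0,0,0,0,0,1]]]}}

```text
clock: 43.75
eef_pos: [522.9, 123.0, 76.5]
tool_rot: [-3.141, -0.001, -0.106]
force: [-1.7, -0.9, 8.9]
width: -0.0
gripper_force: 4.8
```

Emit:
{"method": "step_arm", "body": {"series": [[[0,0,0,0,0,0.012,1],[0,0,0,0,0,0,1],[0,0,0,0,0,0,1]]]}}

```text
clock: 44.05
eef_pos: [522.9, 123.0, 76.4]
tool_rot: [-3.141, -0.002, -0.106]
force: [-5.0, -0.8, 24.4]
width: -0.1
gripper_force: 12.5
```

Emit:
{"method": "step_arm", "body": {"series": [[[0,0,0,0,0,-0.1,1],[0,0,0,0,0,-0.3,1],[0,0,0,0,0,-0.33,1],[0,0,0,0,0,-0.33,1],[0,0,0,-0.2,0.2,0,1],[0,0,0,-0.1,0.25,0,1],[0,0,0,0,0.3,0,1],[0,0,0,0,0.3,0,1],[0,0,0,0,0,0,1],[0,0,0,0,0,0,1]]]}}

```text
clock: 45.05
eef_pos: [460.8, -29.9, 232.7]
tool_rot: [-3.142, 0.0, -0.109]
force: [-0.4, 1.0, 0.2]
width: 0.1
gripper_force: 0.0
```

Run:
```python
from h import *
b,ps=coverang(['top','side'],lo=-.05,step=.005); print(b)
im=ps[1]['img'][140:400,80:600,::-1]; cv2.imwrite('pics/s3.png',cv2.resize(im,(800,400),interpolation=3))
```

```text
[(3.44, 0.02), (3.44, 0.015), (3.44, 0.025), (3.43, 0.03)]
```

View pics/s3.png

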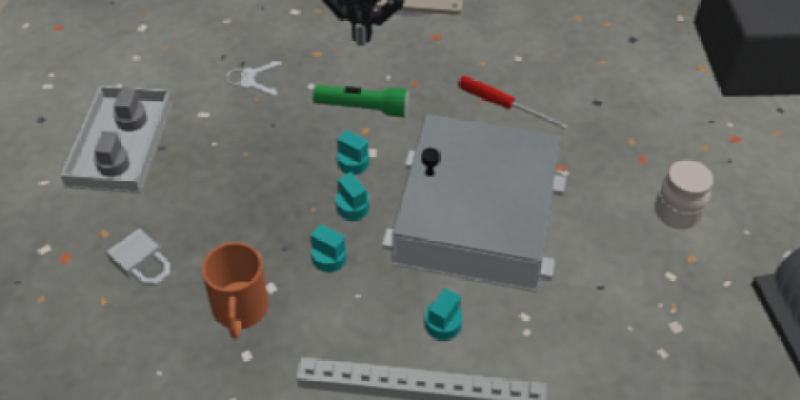

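The side view shows the cover flat on the rim, both worn wheels in the tray, and the other things where they were. Handing in.

```bash
python3 -c "
from cell import ctrl
print(ctrl.finish_job())"
```

```text
the job is handed in; nothing more can be done
None
```

The job is handed in: both worn wheels are in the tray, all three new gears sit home and meshed on their shafts, and the cover is shut, at about 45 s on the robot's clock. `finish_job` returned no verdict.

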